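Warm the crocks on the timed food warmer and serve them on coasters

ROBOT

A 6-joint arm with a two-finger parallel gripper is mounted at the origin on the work surface. World frame = base frame: x ahead of the robot, y to its left, z up, the work surface at z = 0. Lengths are in m, angles in degrees, forces in N, time in s.
With the tool pointing down it reaches from about 0.35 to 0.875 m from the base axis. Payload 4.2 kg.
Tool frame: the origin (TCP) lies between the finger pads; the fingertips stand 14 mm ahead of it and the grasp point (between the pads) lies 5 mm behind it; z points along the fingers, y is the line along which they close (so a half turn about z gives the same grasp; the last joint's range is limited). The gripper opens to 87 mm and grips with 3 to 60 N. Pads are 19 mm wide; open, the fingers measure 117 mm over their backs; the gripper's body (75 mm by 190 mm) begins 51 mm behind the grasp point.
Start: joints at [-59.782, 22.042, 0.453, 0, -68.411, -14.817], TCP at [0.166, -0.603, 0.237] pointing down, gripper open.
Joint ranges: [-179.83, 179.83], [-69.29, 118.12], [-61.27, 80.66], [-181.25, 117.63], [-171.15, -9.14], [-177.46, 177.46]. Speed limits (degrees/s): [159.86, 159.86, 180, 180, 180, 180].

INTERFACE

Orientations are given as a 3x3 rotation matrix whose columns are the frame's x, y, z axes.
In Python, from station import * gives the robot as it stands. The module is installed in compiled form; this text tells all that it offers.
- The arm moves only by the tool play_rows, never from a script. Its argument "steps" is a list of rows, each an object of numbers: "ax", "ay", "az": the turn, a rotation vector about the tool's x, y, z in degrees; "dx", "dy", "dz": the shift along the tool's x, y, z in mm; "claw": the finger opening in mm, from 0 to 87. A call has 1 to 20 rows; each row shifts and turns the commanded pose from where the row before left it, along the tool's axes as they then stand; what a row does not reach is not made up. A row lasts 1/10 s, in which the tool goes at most 50 mm and 8.59 degrees, less where a joint would pass 70% of its speed; a pose out of reach is approached as far as the arm can. A call with a gripper value outside its range is refused whole. The fingers move at their own pace and stop on an object; the grip force is fixed at half the most. Time passes only in rows, so rows that do not move let the fingers close. It gives the time, the measured TCP pose, the force, the opening and the grip force at its end, in the units of the state.
- sense(): the state, without advancing time (a new reading comes with each control period).
- capture(name): name is "scene" or "side" or "wrist"; returns a dict with "frame" (420x560x3 uint8, blue, green, red), "range_z" (420x560 float32, m along the optical axis (not along the pixel's ray), 0 where there is no reading), "fx", "fy", "cx", "cy" (pixels), "xyz" and "rotation" of the camera in the world. Camera axes: x right, y down, z forward; pixel columns grow to the right and rows downward; lengths in m; the calibration is good to about 2 mm. A picture is of the moment at which its call begins.
- finish_job(): hands the job in; it is judged then, once.
The state is a dict: "time_s": time; "joints": joint angles; "joint_velocities": joint speeds; "effort": joint torques, N m; "tcp_pos": TCP position; "ee_rot": TCP orientation; "wrist_force": force on the tool from outside, world axes, zero at the start; "moment": the same for the moment, N m; "gripper_width": opening from 0.0 (shut) to 1.0 (fully open); "gripper_force": force on a finger pad.
Only numpy, scipy, OpenCV 4.12 (cv2) and the standard library are available. Lean on these libraries where they do the work, as an engineer would, in place of code of your own. Each camera call takes 0.05 s, during which the arm holds its last target. There are 200 camera calls.

TASK

Stand every lidded crock upright and centred on a warming plate of its own so that no edge overhangs; when all are on, draw the sprung timer knob out to the steel pointers, hold it there for about two seconds and let it go. Keep all the crocks on the warmer until the timer has wound itself fully home, then stand each crock centred on a grey slate coaster of its own, again with no edge overhanging. Leave the mug, bottle, shaker, tin, spoon and bowl where they are.

Things in the scene. Friction and masses are not known exactly. Their poses are not given: they have to be found in the camera images.
- crock1: first crock: lidded upright cylinder, white glazed stoneware body 60 mm in diameter and 52 mm high with a wooden lid knob on top (18 mm across, 12 mm high; 64 mm in all), about 0.3 kg, heavy at the foot. Origin: centre of the underside, z up through the knob. There are two or three crocks; a missing one reads None. They start anywhere on the table among the coasters
- crock2: second crock, same as crock1
- crock3: third crock, same as crock1
- warmer: fixed white food warmer, deck 160 (x) by 410 (y) and 24 mm high with a thin spill rim round its edge (top 38 mm above the table), three warming plates in a row along its y (+125, 0, -125 mm). On its -y end a flat timer track, 56 mm wide and 8 mm high, runs from y = -205 to -350 mm. Origin: centre of the deck's underside, z up; -x side to the robot, turned up to 0.15 rad
- plate1 (a point): warming plate, dark round disc 84 mm in diameter standing 6 mm proud of the deck; this point is the centre of its upper face, 30 mm above the table. Same axes as the warmer
- plate2 (a point): warming plate, dark round disc 84 mm in diameter standing 6 mm proud of the deck; this point is the centre of its upper face, 30 mm above the table. Same axes as the warmer
- plate3 (a point): warming plate, dark round disc 84 mm in diameter standing 6 mm proud of the deck; this point is the centre of its upper face, 30 mm above the table. Same axes as the warmer
- timer_slide (a joint): pull-out timer slide: travel of its knob away from home along the warmer's -y, in m. 0 = home (against the deck end), limit 0.095. Sprung towards home (2.4 N at home, about 8 N at 70 mm) and heavily damped (350 N per m/s: pull slowly, about 20 mm/s); let go, it winds itself back home within about 8 s
- timer_knob (a point): on the axis of the timer knob, an upright black cylinder 24 mm in diameter whose top is 68 mm above the table, with a white index line; this point is on its axis 55 mm above the table, where to grip it from above. At home it lies 240 mm from the warmer's origin along the warmer's -y. Same axes as the warmer
- timer_mark (a point): the marked length: two steel pointer blocks, one each side of the track (8 by 10 mm, 30 mm off its middle line, tops 22 mm above the table), set 40 to 75 mm from the knob's home, different each time, practically immovable. This point lies midway, 55 mm above the table: the knob is at the mark when timer_knob coincides with it (its white line between the pointers)
- coaster1_top (a point): grey slate coaster, disc 84 mm in diameter and 6 mm thick, fixed to the table; this point is the centre of its upper face (6 mm above the table)
- coaster2_top (a point): grey slate coaster, disc 84 mm in diameter and 6 mm thick, fixed to the table; this point is the centre of its upper face (6 mm above the table)
- coaster3_top (a point): grey slate coaster, disc 84 mm in diameter and 6 mm thick, fixed to the table; this point is the centre of its upper face (6 mm above the table)
- mug: bystander: blue mug with a handle, 76 mm across, 90 mm high, at the left; origin centre of underside
- milk: bystander: white plastic bottle, 64 mm across, 200 mm high, behind the warmer on the left; origin centre of underside
- shaker: bystander: small glass shaker, 40 mm across, 85 mm high, beyond the warmer; origin centre of underside
- tin: bystander: short plain steel tin, 54 mm across, 50 mm high, with a bare flat top, right of and beyond the timer; not a crock; origin centre of underside
- spoon: bystander: wooden spoon 170 mm long lying across the table in front of the timer; origin near its middle
- bowl: bystander: white open bowl 130 mm across, 50 mm high, at the right; origin centre of underside
There are look-alikes about, which are no part of the job. What is shaped like the part that bears coaster2_top but blue or red is not meant.

How it is judged (in metres and radians):
On the way, in this order (a step that is already met when the one before it is completed fails the run):
1. every crock stands released, upright and centred (within 12 mm: no overhang) on a warming plate of its own, with the timer home (((horizontal distance between crock1 and plate1 below 0.012 m and z of crock1 in the frame of plate1 between -0.004 and 0.004 m) or (horizontal distance between crock1 and plate2 below 0.012 m and z of crock1 in the frame of plate2 between -0.004 and 0.004 m) or (horizontal distance between crock1 and plate3 below 0.012 m and z of crock1 in the frame of plate3 between -0.004 and 0.004 m)) and angle between each of crock1, crock2, crock3's own z axis and vertical below 0.08 rad and linear speed of each of crock1, crock2, crock3 below 0.03 m/s and contact force between the fingers and crock1 below 0.5 N and ((horizontal distance between crock2 and plate1 below 0.012 m and z of crock2 in the frame of plate1 between -0.004 and 0.004 m) or (horizontal distance between crock2 and plate2 below 0.012 m and z of crock2 in the frame of plate2 between -0.004 and 0.004 m) or (horizontal distance between crock2 and plate3 below 0.012 m and z of crock2 in the frame of plate3 between -0.004 and 0.004 m)) and contact force between the fingers and crock2 below 0.5 N and ((horizontal distance between crock3 and plate1 below 0.012 m and z of crock3 in the frame of plate1 between -0.004 and 0.004 m) or (horizontal distance between crock3 and plate2 below 0.012 m and z of crock3 in the frame of plate2 between -0.004 and 0.004 m) or (horizontal distance between crock3 and plate3 below 0.012 m and z of crock3 in the frame of plate3 between -0.004 and 0.004 m)) and contact force between the fingers and crock3 below 0.5 N and value of joint timer_slide below 0.008 m), for 0.3 s.
2. the timer knob is held at the mark, within 6 mm, for 1 s (y of timer_knob in the frame of timer_mark between -0.006 and 0.006 m), for 1 s.
3. the timer, let go, has wound itself home (within 6 mm) while every crock is still on the warmer's deck or plates (value of joint timer_slide below 0.006 m and contact force between the fingers and warmer below 0.5 N and x of crock1 in the frame of warmer between -0.08 and 0.08 m and y of crock1 in the frame of warmer between -0.205 and 0.205 m and z of crock1 in the frame of warmer between 0.015 and 0.06 m and contact force between the fingers and crock1 below 0.5 N and x of crock2 in the frame of warmer between -0.08 and 0.08 m and y of crock2 in the frame of warmer between -0.205 and 0.205 m and z of crock2 in the frame of warmer between 0.015 and 0.06 m and contact force between the fingers and crock2 below 0.5 N and x of crock3 in the frame of warmer between -0.08 and 0.08 m and y of crock3 in the frame of warmer between -0.205 and 0.205 m and z of crock3 in the frame of warmer between 0.015 and 0.06 m and contact force between the fingers and crock3 below 0.5 N), for 0.2 s.
At the end, for the whole second after the job is handed in: Every crock stands released, upright (within 0.08 rad) and at rest on a coaster of its own, its centre within 12 mm of the coaster's centre so that no edge overhangs, and the timer slide is home within 6 mm (((horizontal distance between crock1 and coaster1_top below 0.012 m and z of crock1 in the frame of coaster1_top between -0.004 and 0.004 m) or (horizontal distance between crock1 and coaster2_top below 0.012 m and z of crock1 in the frame of coaster2_top between -0.004 and 0.004 m) or (horizontal distance between crock1 and coaster3_top below 0.012 m and z of crock1 in the frame of coaster3_top between -0.004 and 0.004 m)) and angle between each of crock1, crock2, crock3's own z axis and vertical below 0.08 rad and linear speed of each of crock1, crock2, crock3 below 0.03 m/s and contact force between the fingers and crock1 below 0.5 N and ((horizontal distance between crock2 and coaster1_top below 0.012 m and z of crock2 in the frame of coaster1_top between -0.004 and 0.004 m) or (horizontal distance between crock2 and coaster2_top below 0.012 m and z of crock2 in the frame of coaster2_top between -0.004 and 0.004 m) or (horizontal distance between crock2 and coaster3_top below 0.012 m and z of crock2 in the frame of coaster3_top between -0.004 and 0.004 m)) and contact force between the fingers and crock2 below 0.5 N and ((horizontal distance between crock3 and coaster1_top below 0.012 m and z of crock3 in the frame of coaster1_top between -0.004 and 0.004 m) or (horizontal distance between crock3 and coaster2_top below 0.012 m and z of crock3 in the frame of coaster2_top between -0.004 and 0.004 m) or (horizontal distance between crock3 and coaster3_top below 0.012 m and z of crock3 in the frame of coaster3_top between -0.004 and 0.004 m)) and contact force between the fingers and crock3 below 0.5 N and value of joint timer_slide below 0.006 m); the robot touches nothing.
It fails at once if a bystander (mug, bottle, shaker, tin, spoon, bowl) is shifted by more than 5 cm (distance of any of mug, milk, shaker, tin, spoon, bowl from where it was at the start of the episode above 0.05 m).
It fails at once if the timer's mark is forced out of place by more than 1 cm (distance of timer_mark from where it was at the start of the episode above 0.01 m).
Of crock1, crock2, crock3 only 2 to 3 are there at a start; the rules pass over those that are not, and their reading is None.
At some moment in a run one of crock1, crock2, crock3 may be knocked a few centimetres aside while the robot is not near it.
Once in a run the grip may slacken for a moment while it holds something.
It also fails if it takes over 210 s, if anything falls off the work surface, if the arm or the gripper's body presses on something with over 40 N, if the wrist force passes 120 N, or if a joint passes its speed limit or range.

## Working session

There is one attempt and no reset: what is moved stays moved. The work goes in short steps, Python scripts to look and compute and a tool call to move; the robot and the scene stay as the last step left them, time stands still between calls to the robot, and variables do not carry over. Pictures are saved under pics/ and viewed, at most 14 in all, crops included, and the job is handed in when it is done.

Besides the shell and the picture viewer there is one more tool, called after "Call:" by a JSON object that holds its "op" and its "data". play_rows: Moves the arm, as the interface text tells. Its arguments: {"type":"object","properties":{"steps":{"type":"array"}},"required":["steps"]}

```bash
mkdir -p pics; cat > h.py <<'E'
from station import *
import numpy as np, cv2
def cloud(c):
    h,w=c["range_z"].shape; v,u=np.mgrid[:h,:w]; z=c["range_z"]
    P=np.stack([(u-c["cx"])/c["fx"]*z,(v-c["cy"])/c["fy"]*z,z],-1)
    return P@np.array(c["rotation"]).T+np.array(c["xyz"])
def ray(c,u,v,h):
    d=np.array(c["rotation"])@np.array([(u-c["cx"])/c["fx"],(v-c["cy"])/c["fy"],1]); o=np.array(c["xyz"])
    return o+d*(h-o[2])/d[2]
E
python3 - <<'E'
from h import *
s=sense(); print(s["tcp_pos"],s["ee_rot"],s["time_s"],s["gripper_width"])
for n in ("scene","side"):
    c=capture(n); cv2.imwrite(f"pics/{n}0.png",c["frame"]); print(n,c["xyz"],np.round(c["rotation"],3).tolist(),c["fx"],c["cx"],c["cy"])
E
```

```text
[ 0.16583541 -0.60198033  0.23544401] [[-9.64149315e-01 -2.65359374e-01 -7.07240438e-04]
 [-2.65360292e-01  9.64146950e-01  2.13877088e-03]
 [ 1.14340809e-04  2.24976801e-03 -9.99997463e-01]] 0.0 1.0022196758737747
scene [1.48567367 0.06058594 1.12259298] [[-0.105, 0.744, -0.66], [0.994, 0.087, -0.06], [0.012, -0.662, -0.749]] 503.1302506063025 277.45871979276075 207.54297586570473
side [0.05414222 0.73828176 1.10862233] [[-0.849, -0.388, 0.359], [-0.528, 0.632, -0.567], [-0.007, -0.671, -0.741]] 537.7979403777065 280.0353371793705 210.40251358399942
```

View pics/scene0.png

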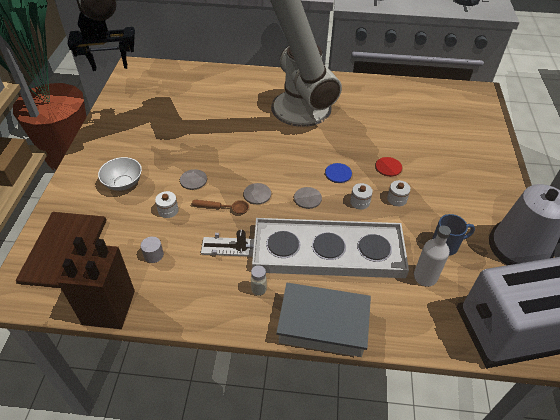

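View pics/side0.png

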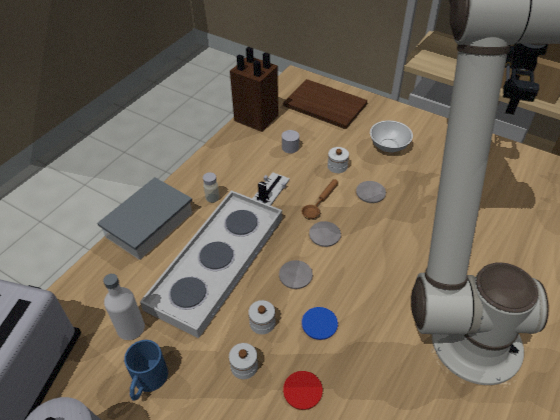

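The scene view shows three crocks at (166,203), (362,195) and (400,193). The grey coasters are at (194,179), (258,193) and (307,197). The plates are at (283,243), (329,245) and (375,246), and the timer knob is near (240,238). The side view shows the same layout.

```bash
cat >> h.py <<'E'
CO=[(194,179),(258,193),(307,197)]; PL=[(375,246),(329,245),(283,243)]; CR=[(166,203),(362,195),(400,193)]
def plane(c,h):
    hh,ww=c["range_z"].shape; v,u=np.mgrid[:hh,:ww]
    d=np.stack([(u-c["cx"])/c["fx"],(v-c["cy"])/c["fy"],np.ones(u.shape)],-1)@np.array(c["rotation"]).T
    o=np.array(c["xyz"]); return o+d*((h-o[2])/d[...,2])[...,None]
def disc(c,p,h,cond,R):
    """centre of masked blob near p cast on plane h: centroid of the component, enclosing circle, median cloud z"""
    Q=plane(c,h); m=(cond&(np.hypot(Q[...,0]-p[0],Q[...,1]-p[1])<R)).astype(np.uint8)
    n,l,st,_=cv2.connectedComponentsWithStats(m)
    if n<2: return None
    k=1+np.argmax(st[1:,4]); q=Q[l==k][:,:2]
    (x,y),r=cv2.minEnclosingCircle(q.astype(np.float32))
    return np.round([*(q.mean(0)),x,y,2*r,np.median(cloud(c)[l==k][:,2])],4)
E
python3 - <<'E'
from h import *
S=capture("scene"); D=capture("side")
def hsv(c): return cv2.cvtColor(c["frame"],cv2.COLOR_BGR2HSV).astype(int)
C={n:cloud(c) for n,c in (("S",S),("D",D))}
for (n,c) in (("S",S),("D",D)):
    H=hsv(c); z=C[n][...,2]
    for nm,px,h,cond in (("coaster",CO,.006,(H[...,1]<60)&(z<.015)&(z>-.01)),("plate",PL,.03,(H[...,2]<115)&(H[...,1]<60)&(z<.037)&(z>.02)),("crock",CR,.052,(z>.047)&(z<.058)),("knob",CR,.064,(z>.058)&(z<.075))):
        for p in px:
            print(n,nm,disc(c,ray(S,*p,h),h,cond,.055 if nm!="plate" else .05))
a=S["frame"][200:275,190:290]; b=D["frame"][165:215,245:300]
cv2.imwrite("pics/t.png",np.hstack([cv2.resize(a,None,fx=5,fy=5,interpolation=cv2.INTER_CUBIC),cv2.resize(b,(300,375),interpolation=cv2.INTER_CUBIC)]))
E
```

```text
S coaster [ 0.4147 -0.3029  0.4142 -0.3034  0.0879  0.0042]
S coaster [ 0.4514 -0.0974  0.4507 -0.0981  0.0867  0.004 ]
S coaster [0.4505 0.0562 0.45   0.056  0.0876 0.0041]
S plate [0.6345 0.2485 0.6337 0.2468 0.0905 0.0283]
S plate [0.643  0.1248 0.6426 0.1254 0.0875 0.0285]
S plate [6.513e-01 6.000e-04 6.504e-01 4.000e-04 8.820e-02 2.840e-02]
S crock [ 0.5469 -0.349   0.5464 -0.3492  0.0627  0.0504]
S crock [0.4474 0.2138 0.4471 0.2124 0.063  0.0503]
S crock [0.4222 0.3246 0.422  0.3243 0.0638 0.0505]
S knob [ 0.5466 -0.3501  0.5467 -0.3497  0.0191  0.062 ]
S knob [0.4479 0.2137 0.4468 0.214  0.0208 0.0617]
S knob [0.421  0.3252 0.4202 0.3252 0.0187 0.064 ]
D coaster [ 0.4075 -0.3029  0.4082 -0.3031  0.0883  0.0051]
D coaster [ 0.4445 -0.0974  0.4446 -0.0976  0.0881  0.005 ]
D coaster [0.4429 0.0565 0.4437 0.056  0.0872 0.0052]
D plate [0.6261 0.2505 0.6267 0.2502 0.0872 0.0292]
D plate [0.6348 0.1261 0.6354 0.1256 0.087  0.0291]
D plate [0.6436 0.0022 0.6441 0.0021 0.0878 0.0291]
D crock [ 0.5387 -0.349   0.5384 -0.3493  0.0641  0.0516]
D crock [0.4387 0.2143 0.4378 0.2129 0.0617 0.0516]
D crock [0.4149 0.326  0.413  0.3254 0.0612 0.0516]
D knob [ 0.5384 -0.3496  0.5385 -0.3487  0.0193  0.0617]
D knob [0.4382 0.2136 0.4382 0.2139 0.0203 0.0632]
D knob [0.4133 0.3255 0.4127 0.3254 0.0193 0.0636]
```

View pics/t.png

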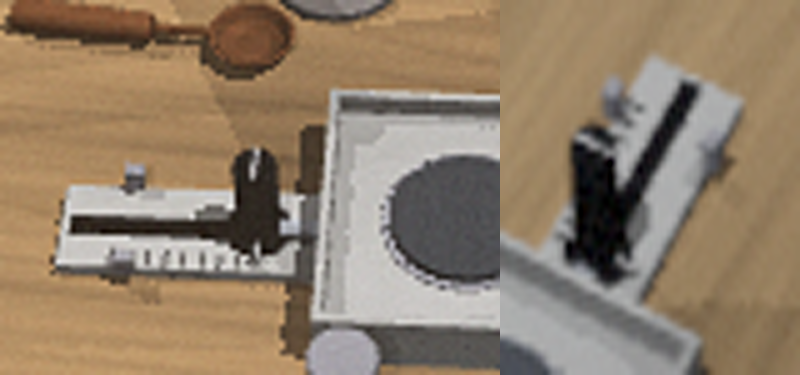

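```bash
python3 - <<'E'
from h import *
S=capture("scene"); D=capture("side")
off=np.array([.004,0,0])
for n,p,h in (("tipnear",(217,233.2),.022),("tipfar",(214.2,250.2),.022),("bowl",(120,175),.05),("tin",(151,243),.05),("bottle",(431,262),.1),("shaker",(259,272),.085),("mug",(452,225),.09),("spoonend",(193,203),.01),("spoonbowl",(240,207),.01),("knobtop",(240.8,231.5),.068)): print(n,np.round(ray(S,*p,h)-off,3))
for n,p,h in (("tip",(265.7,176.3),.022),("tip",(283.9,184.7),.022)): print("D",n,np.round(ray(D,*p,h)+off,3))
W=capture("wrist"); print(W["xyz"],np.round(W["rotation"],3).tolist(),W["fx"],W["cx"],W["cy"])
E
```

```text
tipnear [ 0.627 -0.186  0.022]
tipfar [ 0.686 -0.182  0.022]
bowl [ 0.462 -0.509  0.05 ]
tin [ 0.702 -0.348  0.05 ]
bottle [0.716 0.377 0.1  ]
shaker [ 0.785 -0.046  0.085]
mug [0.58  0.447 0.09 ]
spoonend [ 0.513 -0.28   0.01 ]
spoonbowl [ 0.512 -0.139  0.01 ]
knobtop [ 0.65  -0.113  0.068]
D tip [ 0.691 -0.185  0.022]
D tip [ 0.628 -0.183  0.022]
[ 0.09948851 -0.62059624  0.38456846] [[-0.265, 0.932, 0.247], [0.964, 0.255, 0.069], [0.001, 0.257, -0.966]] 330.3542183075206 282.49678986979626 210.6275061138835
```

Call:
{"op": "play_rows", "data": {"steps": [{"az":7.7},{"az":7.7},{"dx":-20},{"dx":-30},{"dx":-30,"dy":20},{"dx":-30,"dy":30},{"dx":-30,"dy":30},{"dx":-30,"dy":30},{"dx":-30,"dy":30},{"dx":-30,"dy":30},{"dx":-30,"dy":30},{"dx":-30,"dy":30},{"dx":-30,"dy":20},{"dx":-30},{"dx":-20},{},{}]}}

```text
invalid input at $.steps[0]: expected keys ax, ay, az, dx, dy, dz, claw
```

Call:
{"op": "play_rows", "data": {"steps": [{"ax":0,"ay":0,"az":7.7,"dx":0,"dy":0,"dz":0,"claw":87},{"ax":0,"ay":0,"az":7.7,"dx":-20,"dy":0,"dz":0,"claw":87},{"ax":0,"ay":0,"az":0,"dx":-40,"dy":10,"dz":0,"claw":87},{"ax":0,"ay":0,"az":0,"dx":-40,"dy":30,"dz":0,"claw":87},{"ax":0,"ay":0,"az":0,"dx":-40,"dy":30,"dz":0,"claw":87},{"ax":0,"ay":0,"az":0,"dx":-40,"dy":30,"dz":0,"claw":87},{"ax":0,"ay":0,"az":0,"dx":-40,"dy":30,"dz":0,"claw":87},{"ax":0,"ay":0,"az":0,"dx":-40,"dy":30,"dz":0,"claw":87},{"ax":0,"ay":0,"az":0,"dx":-40,"dy":30,"dz":0,"claw":87},{"ax":0,"ay":0,"az":0,"dx":-40,"dy":30,"dz":0,"claw":87},{"ax":0,"ay":0,"az":0,"dx":-20,"dy":20,"dz":0,"claw":87},{"ax":0,"ay":0,"az":0,"dx":-12,"dy":11,"dz":0,"claw":87},{"ax":0,"ay":0,"az":0,"dx":0,"dy":0,"dz":0,"claw":87},{"ax":0,"ay":0,"az":0,"dx":0,"dy":0,"dz":0,"claw":87}]}}

```text
time_s: 1.75
tcp_pos: [0.5373, -0.3492, 0.2365]
ee_rot: [[-1.0, 0.0, -0.001], [0.0, 1.0, 0.0], [0.001, 0.0, -1.0]]
wrist_force: [0.1, 0.3, 0.0]
gripper_width: 1.002
gripper_force: 0.0
```

```bash
python3 - <<'E'
from h import *
s=sense(); print(s["tcp_pos"],np.round(s["ee_rot"],4).tolist(),s["time_s"])
W=capture("wrist"); z=cloud(W)[...,2]; p=(.5425,-.349); print(disc(W,p,.052,(z>.046)&(z<.058),.055),disc(W,p,.064,(z>.058)&(z<.075),.04)); cv2.imwrite("pics/w1.png",W["frame"])
E
```

```text
[ 0.53730168 -0.34918469  0.23650569] [[-1.0, 0.0002, -0.0005], [0.0002, 1.0, 0.0], [0.0005, 0.0, -1.0]] 1.75
[ 0.5426 -0.3528  0.5434 -0.3528  0.06    0.0522] [ 0.5431 -0.3528  0.5431 -0.3531  0.0185  0.0641]
```

View pics/w1.png

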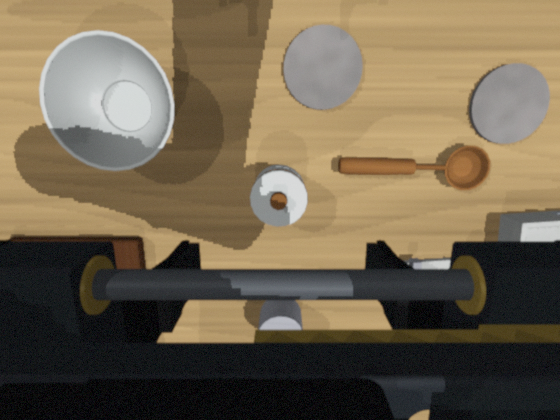

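The wrist view shows crock 3 at (279,198), the bowl to the left at (107,100), the spoon at (410,165) and two coasters at (322,65) and (510,103). The fingers have a clear way down.

Call:
{"op": "play_rows", "data": {"steps": [{"ax":0,"ay":0,"az":0,"dx":-6,"dy":-2,"dz":16,"claw":87},{"ax":0,"ay":0,"az":0,"dx":0,"dy":0,"dz":40,"claw":87},{"ax":0,"ay":0,"az":0,"dx":0,"dy":0,"dz":40,"claw":87},{"ax":0,"ay":0,"az":0,"dx":0,"dy":0,"dz":40,"claw":87},{"ax":0,"ay":0,"az":0,"dx":0,"dy":0,"dz":40,"claw":87},{"ax":0,"ay":0,"az":0,"dx":0,"dy":0,"dz":20,"claw":87},{"ax":0,"ay":0,"az":0,"dx":0,"dy":0,"dz":10,"claw":87},{"ax":0,"ay":0,"az":0,"dx":0,"dy":0,"dz":0,"claw":87},{"ax":0,"ay":0,"az":0,"dx":0,"dy":0,"dz":0,"claw":50},{"ax":0,"ay":0,"az":0,"dx":0,"dy":0,"dz":0,"claw":50},{"ax":0,"ay":0,"az":0,"dx":0,"dy":0,"dz":0,"claw":50},{"ax":0,"ay":0,"az":0,"dx":0,"dy":0,"dz":0,"claw":50},{"ax":0,"ay":0,"az":0,"dx":0,"dy":0,"dz":0,"claw":50},{"ax":0,"ay":0,"az":0,"dx":0,"dy":0,"dz":0,"claw":50}]}}

```text
time_s: 3.2
tcp_pos: [0.5446, -0.3514, 0.0318]
ee_rot: [[-1.0, -0.001, 0.002], [-0.001, 1.0, -0.001], [-0.002, -0.001, -1.0]]
wrist_force: [-0.1, -1.5, 4.1]
gripper_width: 0.688
gripper_force: 30.0
```

Call:
{"op": "play_rows", "data": {"steps": [{"ax":0,"ay":0,"az":0,"dx":0,"dy":0,"dz":-10,"claw":50},{"ax":0,"ay":0,"az":0,"dx":0,"dy":0,"dz":-30,"claw":50},{"ax":0,"ay":0,"az":0,"dx":0,"dy":0,"dz":-40,"claw":50},{"ax":0,"ay":0,"az":0,"dx":0,"dy":0,"dz":-40,"claw":50},{"ax":0,"ay":0,"az":0,"dx":-5,"dy":10,"dz":-10,"claw":50},{"ax":0,"ay":0,"az":0,"dx":-10,"dy":30,"dz":0,"claw":50},{"ax":0,"ay":0,"az":0,"dx":-10,"dy":40,"dz":0,"claw":50},{"ax":0,"ay":0,"az":0,"dx":-15,"dy":40,"dz":0,"claw":50},{"ax":0,"ay":0,"az":0,"dx":-15,"dy":40,"dz":0,"claw":50},{"ax":0,"ay":0,"az":0,"dx":-15,"dy":40,"dz":0,"claw":50},{"ax":0,"ay":0,"az":0,"dx":-15,"dy":40,"dz":0,"claw":50},{"ax":0,"ay":0,"az":0,"dx":-10,"dy":40,"dz":0,"claw":50},{"ax":0,"ay":0,"az":0,"dx":-5,"dy":40,"dz":0,"claw":50},{"ax":0,"ay":0,"az":0,"dx":-2,"dy":25,"dz":0,"claw":50},{"ax":0,"ay":0,"az":0,"dx":0,"dy":8,"dz":0,"claw":50},{"ax":0,"ay":0,"az":0,"dx":0,"dy":0,"dz":0,"claw":50},{"ax":0,"ay":0,"az":0,"dx":0,"dy":0,"dz":0,"claw":50},{"ax":0,"ay":0,"az":0,"dx":0,"dy":0,"dz":0,"claw":50}]}}

```text
time_s: 5.0
tcp_pos: [0.6453, 0.001, 0.1601]
ee_rot: [[-1.0, 0.002, -0.001], [0.002, 1.0, -0.0], [0.001, -0.0, -1.0]]
wrist_force: [1.0, 0.4, -3.5]
gripper_width: 0.679
gripper_force: 30.0
```

```bash
cat >> h.py <<'E'
def hsv(c): return cv2.cvtColor(c["frame"],cv2.COLOR_BGR2HSV).astype(int)
def find(n,p,kind,c=None):
    c=c or capture(n); z=cloud(c)[...,2]; H=hsv(c)
    h,cond,R={"plate":(.03,(H[...,2]<115)&(H[...,1]<60)&(z<.037)&(z>.02),.05),
      "coaster":(.006,(H[...,1]<60)&(z<.015)&(z>-.01),.055),
      "crock":(.052,(z>.047)&(z<.058),.055),"pcrock":(.082,(z>.077)&(z<.088),.045),
      "knob":(.064,(z>.058)&(z<.075),.03),"pknob":(.094,(z>.088)&(z<.105),.04),"cknob":(.070,(z>.063)&(z<.08),.04),"ccrock":(.058,(z>.053)&(z<.063),.05)}[kind]
    return disc(c,p,h,cond,R)
E
python3 - <<'E'
from h import *
print(sense()["tcp_pos"])
W=capture("wrist"); z=cloud(W)[...,2]; cv2.imwrite("pics/w2.png",W["frame"])
for p in ((.630,.249),(.639,.1255),(.647,.0015)): print(find("",p,"plate",W))
t=sense()["tcp_pos"]; 
for n in("scene","side"):
  c=capture(n);Z=cloud(c)[...,2]
  h=t[2]+.032; print(n,disc(c,t[:2],h,(Z>h-.006)&(Z<h+.006),.03), find(n,(.44,.213),"crock",c),find(n,(.418,.325),"crock",c))
E
```

```text
[0.64528918 0.00099945 0.16007282]
[0.624  0.2125 0.6302 0.2292 0.075  0.0281]
[0.644  0.0933 0.64   0.1111 0.0775 0.0295]
[ 0.6247 -0.0143  0.6342 -0.0099  0.0818  0.0301]
scene [0.6525 0.0034 0.6524 0.0029 0.0164 0.1904] [0.4472 0.2138 0.4476 0.2116 0.0641 0.0503] [0.4229 0.3249 0.4217 0.3245 0.0632 0.0507]
side [ 0.6465 -0.027   0.6465 -0.028   0.0064  0.1899] [0.438  0.2147 0.4383 0.2144 0.0632 0.0513] [0.4124 0.3259 0.4125 0.3259 0.0626 0.0515]
```

View pics/w2.png

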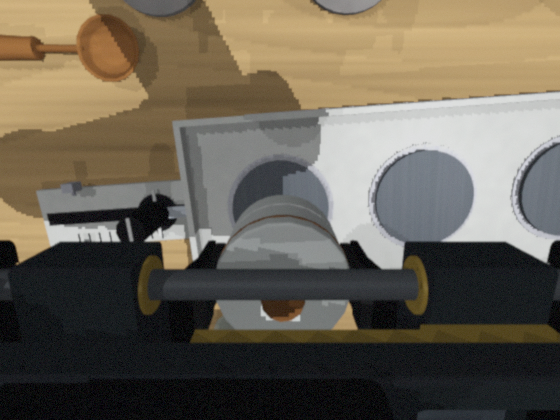

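```bash
python3 - <<'E'
from h import *
W=capture("wrist")
for p in ((281,156),(232,203),(330,203),(373,192),(474,192),(424,147),(424,243)): print(p,np.round(ray(W,*p,.03),4))
for p in ((65,184),(80,184)): print(np.round(ray(W,*p,.022),4))
E
```

```text
(281, 156) [6.034e-01 5.000e-04 3.000e-02]
(232, 203) [ 0.6438 -0.0422  0.03  ]
(330, 203) [0.644  0.0429 0.03  ]
(373, 192) [0.6344 0.0796 0.03  ]
(474, 192) [0.6346 0.1666 0.03  ]
(424, 147) [0.5963 0.1194 0.03  ]
(424, 243) [0.6812 0.1285 0.03  ]
[ 0.6281 -0.1895  0.022 ]
[ 0.6281 -0.1763  0.022 ]
```

Call:
{"op": "play_rows", "data": {"steps": [{"ax":0,"ay":0,"az":0,"dx":0,"dy":0,"dz":20,"claw":50},{"ax":0,"ay":0,"az":0,"dx":0,"dy":0,"dz":30,"claw":50},{"ax":0,"ay":0,"az":0,"dx":0,"dy":0,"dz":25,"claw":50},{"ax":0,"ay":0,"az":0,"dx":0,"dy":0,"dz":13,"claw":50},{"ax":0,"ay":0,"az":0,"dx":0,"dy":0,"dz":5,"claw":50},{"ax":0,"ay":0,"az":0,"dx":0,"dy":0,"dz":3,"claw":50},{"ax":0,"ay":0,"az":0,"dx":0,"dy":0,"dz":0,"claw":50},{"ax":0,"ay":0,"az":0,"dx":0,"dy":0,"dz":0,"claw":50}]}}

```text
time_s: 6.0
tcp_pos: [0.6466, 0.0023, 0.0659]
ee_rot: [[-1.0, -0.0, 0.002], [-0.0, 1.0, 0.0], [-0.002, 0.0, -1.0]]
wrist_force: [-0.2, -0.2, -3.7]
gripper_width: 0.68
gripper_force: 30.0
```

Call:
{"op": "play_rows", "data": {"steps": [{"ax":0,"ay":0,"az":0,"dx":0,"dy":0,"dz":2,"claw":50},{"ax":0,"ay":0,"az":0,"dx":0,"dy":0,"dz":2,"claw":50},{"ax":0,"ay":0,"az":0,"dx":0,"dy":0,"dz":0,"claw":50},{"ax":0,"ay":0,"az":0,"dx":0,"dy":0,"dz":0,"claw":50}]}}

```text
time_s: 6.4
tcp_pos: [0.6463, 0.0023, 0.0618]
ee_rot: [[-1.0, -0.0, 0.001], [-0.0, 1.0, 0.0], [-0.001, 0.0, -1.0]]
wrist_force: [-2.0, 1.2, 3.6]
gripper_width: 0.684
gripper_force: 30.0
```

Call:
{"op": "play_rows", "data": {"steps": [{"ax":0,"ay":0,"az":0,"dx":0,"dy":0,"dz":0,"claw":87},{"ax":0,"ay":0,"az":0,"dx":0,"dy":0,"dz":0,"claw":87},{"ax":0,"ay":0,"az":0,"dx":0,"dy":0,"dz":0,"claw":87},{"ax":0,"ay":0,"az":0,"dx":0,"dy":0,"dz":-10,"claw":87},{"ax":0,"ay":0,"az":0,"dx":0,"dy":0,"dz":-35,"claw":87},{"ax":0,"ay":0,"az":0,"dx":0,"dy":0,"dz":-40,"claw":87},{"ax":0,"ay":0,"az":0,"dx":10,"dy":10,"dz":-40,"claw":87},{"ax":0,"ay":0,"az":0,"dx":30,"dy":30,"dz":-20,"claw":87},{"ax":0,"ay":0,"az":0,"dx":35,"dy":35,"dz":0,"claw":87},{"ax":0,"ay":0,"az":0,"dx":35,"dy":35,"dz":0,"claw":87},{"ax":0,"ay":0,"az":0,"dx":35,"dy":35,"dz":0,"claw":87},{"ax":0,"ay":0,"az":0,"dx":33,"dy":35,"dz":0,"claw":87},{"ax":0,"ay":0,"az":0,"dx":18,"dy":22,"dz":0,"claw":87},{"ax":0,"ay":0,"az":0,"dx":7,"dy":9,"dz":0,"claw":87},{"ax":0,"ay":0,"az":0,"dx":0,"dy":0,"dz":0,"claw":87},{"ax":0,"ay":0,"az":0,"dx":0,"dy":0,"dz":0,"claw":87}]}}

```text
time_s: 8.0
tcp_pos: [0.4433, 0.2129, 0.2059]
ee_rot: [[-1.0, 0.0, 0.001], [0.0, 1.0, 0.0], [-0.001, 0.0, -1.0]]
wrist_force: [0.4, 0.1, 0.5]
gripper_width: 1.001
gripper_force: 0.0
```

```bash
python3 - <<'E'
from h import *
print(sense()["tcp_pos"])
S=capture("scene"); D=capture("side"); W=capture("wrist")
for c in (S,D): print(find("",(.646,.001),"pcrock",c),find("",(.646,.001),"pknob",c),find("",(.443,.2135),"crock",c),find("",(.418,.325),"crock",c))
print(find("",(.443,.2135),"crock",W),find("",(.443,.2135),"knob",W),find("",(.418,.325),"crock",W))
E
```

```text
[0.44334977 0.21293371 0.20587872]
[0.6486 0.0049 0.6484 0.0045 0.0617 0.0803] [0.648  0.0045 0.6488 0.0051 0.0212 0.0924] [0.4476 0.2138 0.4471 0.2124 0.063  0.0507] [0.4224 0.3245 0.4218 0.3247 0.063  0.0504]
[0.6584 0.0205 0.6564 0.0189 0.0357 0.0809] None [0.4378 0.2148 0.438  0.2141 0.0632 0.0514] [0.4126 0.3263 0.4133 0.3255 0.0615 0.0515]
[0.442  0.2127 0.4428 0.2125 0.0598 0.0522] [0.4426 0.2127 0.4425 0.2126 0.0187 0.064 ] [0.417  0.3235 0.4179 0.3234 0.0612 0.0523]
```

Call:
{"op": "play_rows", "data": {"steps": [{"ax":0,"ay":0,"az":0,"dx":0,"dy":0,"dz":20,"claw":87},{"ax":0,"ay":0,"az":0,"dx":0,"dy":0,"dz":40,"claw":87},{"ax":0,"ay":0,"az":0,"dx":0,"dy":0,"dz":40,"claw":87},{"ax":0,"ay":0,"az":0,"dx":0,"dy":0,"dz":40,"claw":87},{"ax":0,"ay":0,"az":0,"dx":0,"dy":0,"dz":25,"claw":87},{"ax":0,"ay":0,"az":0,"dx":0,"dy":0,"dz":9,"claw":87},{"ax":0,"ay":0,"az":0,"dx":0,"dy":0,"dz":0,"claw":87},{"ax":0,"ay":0,"az":0,"dx":0,"dy":0,"dz":0,"claw":50},{"ax":0,"ay":0,"az":0,"dx":0,"dy":0,"dz":0,"claw":50},{"ax":0,"ay":0,"az":0,"dx":0,"dy":0,"dz":0,"claw":50},{"ax":0,"ay":0,"az":0,"dx":0,"dy":0,"dz":0,"claw":50},{"ax":0,"ay":0,"az":0,"dx":0,"dy":0,"dz":0,"claw":50},{"ax":0,"ay":0,"az":0,"dx":0,"dy":0,"dz":0,"claw":50}]}}

```text
time_s: 9.45
tcp_pos: [0.4429, 0.213, 0.0323]
ee_rot: [[-1.0, -0.0, 0.0], [-0.0, 1.0, -0.0], [-0.0, -0.0, -1.0]]
wrist_force: [-1.2, -2.2, 7.1]
gripper_width: 0.687
gripper_force: 30.0
```

Call:
{"op": "play_rows", "data": {"steps": [{"ax":0,"ay":0,"az":0,"dx":0,"dy":0,"dz":-10,"claw":50},{"ax":0,"ay":0,"az":0,"dx":0,"dy":0,"dz":-30,"claw":50},{"ax":0,"ay":0,"az":0,"dx":0,"dy":0,"dz":-40,"claw":50},{"ax":0,"ay":0,"az":0,"dx":-6,"dy":-3,"dz":-30,"claw":50},{"ax":0,"ay":0,"az":0,"dx":-20,"dy":-10,"dz":-10,"claw":50},{"ax":0,"ay":0,"az":0,"dx":-35,"dy":-15,"dz":0,"claw":50},{"ax":0,"ay":0,"az":0,"dx":-35,"dy":-15,"dz":0,"claw":50},{"ax":0,"ay":0,"az":0,"dx":-35,"dy":-15,"dz":0,"claw":50},{"ax":0,"ay":0,"az":0,"dx":-35,"dy":-15,"dz":0,"claw":50},{"ax":0,"ay":0,"az":0,"dx":-20,"dy":-10,"dz":0,"claw":50},{"ax":0,"ay":0,"az":0,"dx":-10,"dy":-5,"dz":0,"claw":50},{"ax":0,"ay":0,"az":0,"dx":0,"dy":0,"dz":0,"claw":50},{"ax":0,"ay":0,"az":0,"dx":0,"dy":0,"dz":0,"claw":50}]}}

```text
time_s: 10.75
tcp_pos: [0.6375, 0.1254, 0.151]
ee_rot: [[-1.0, 0.0, -0.002], [0.0, 1.0, -0.0], [0.002, -0.0, -1.0]]
wrist_force: [-0.2, -0.2, -3.8]
gripper_width: 0.684
gripper_force: 30.0
```

Call:
{"op": "play_rows", "data": {"steps": [{"ax":0,"ay":0,"az":0,"dx":-1,"dy":-1,"dz":20,"claw":50},{"ax":0,"ay":0,"az":0,"dx":0,"dy":0,"dz":30,"claw":50},{"ax":0,"ay":0,"az":0,"dx":0,"dy":0,"dz":20,"claw":50},{"ax":0,"ay":0,"az":0,"dx":0,"dy":0,"dz":10,"claw":50},{"ax":0,"ay":0,"az":0,"dx":0,"dy":0,"dz":4,"claw":50},{"ax":0,"ay":0,"az":0,"dx":0,"dy":0,"dz":2,"claw":50},{"ax":0,"ay":0,"az":0,"dx":0,"dy":0,"dz":1,"claw":50},{"ax":0,"ay":0,"az":0,"dx":0,"dy":0,"dz":1,"claw":50},{"ax":0,"ay":0,"az":0,"dx":0,"dy":0,"dz":0,"claw":50},{"ax":0,"ay":0,"az":0,"dx":0,"dy":0,"dz":0,"claw":50}]}}

```text
time_s: 11.75
tcp_pos: [0.64, 0.1242, 0.064]
ee_rot: [[-1.0, 0.0, 0.001], [0.0, 1.0, 0.0], [-0.001, 0.0, -1.0]]
wrist_force: [0.2, -0.4, -3.1]
gripper_width: 0.683
gripper_force: 30.0
```

Call:
{"op": "play_rows", "data": {"steps": [{"ax":0,"ay":0,"az":0,"dx":0,"dy":0,"dz":1,"claw":50},{"ax":0,"ay":0,"az":0,"dx":0,"dy":0,"dz":1,"claw":50},{"ax":0,"ay":0,"az":0,"dx":0,"dy":0,"dz":0,"claw":50},{"ax":0,"ay":0,"az":0,"dx":0,"dy":0,"dz":0,"claw":87},{"ax":0,"ay":0,"az":0,"dx":0,"dy":0,"dz":0,"claw":87},{"ax":0,"ay":0,"az":0,"dx":0,"dy":0,"dz":0,"claw":87},{"ax":0,"ay":0,"az":0,"dx":0,"dy":0,"dz":-10,"claw":87},{"ax":0,"ay":0,"az":0,"dx":0,"dy":0,"dz":-40,"claw":87},{"ax":0,"ay":0,"az":0,"dx":0,"dy":0,"dz":-40,"claw":87},{"ax":0,"ay":0,"az":0,"dx":15,"dy":10,"dz":-40,"claw":87},{"ax":0,"ay":0,"az":0,"dx":35,"dy":30,"dz":-10,"claw":87},{"ax":0,"ay":0,"az":0,"dx":38,"dy":35,"dz":0,"claw":87},{"ax":0,"ay":0,"az":0,"dx":38,"dy":35,"dz":0,"claw":87},{"ax":0,"ay":0,"az":0,"dx":38,"dy":35,"dz":0,"claw":87},{"ax":0,"ay":0,"az":0,"dx":35,"dy":33,"dz":0,"claw":87},{"ax":0,"ay":0,"az":0,"dx":18,"dy":16,"dz":0,"claw":87},{"ax":0,"ay":0,"az":0,"dx":5,"dy":6,"dz":0,"claw":87},{"ax":0,"ay":0,"az":0,"dx":0,"dy":0,"dz":0,"claw":87},{"ax":0,"ay":0,"az":0,"dx":0,"dy":0,"dz":0,"claw":87}]}}

```text
time_s: 13.65
tcp_pos: [0.4221, 0.3204, 0.2018]
ee_rot: [[-1.0, 0.001, 0.0], [0.001, 1.0, 0.0], [-0.0, 0.0, -1.0]]
wrist_force: [0.3, 1.2, -0.9]
gripper_width: 1.001
gripper_force: 0.0
```

```bash
python3 - <<'E'
from h import *
print(sense()["tcp_pos"])
S=capture("scene"); D=capture("side"); W=capture("wrist")
for c in (S,D): print(find("",(.646,.001),"pcrock",c),find("",(.639,.125),"pcrock",c),find("",(.418,.325),"crock",c))
print(find("",(.418,.325),"crock",W),find("",(.418,.325),"knob",W))
E
```

```text
[0.42210601 0.32042656 0.20180361]
[0.6487 0.0049 0.6475 0.0048 0.061  0.0807] [0.6444 0.1255 0.6437 0.1244 0.0631 0.0803] [0.4223 0.3248 0.4214 0.3251 0.0624 0.0503]
None None [0.4126 0.3268 0.4122 0.3262 0.0632 0.0515]
[0.4166 0.3248 0.4175 0.325  0.0599 0.0522] [0.4173 0.3249 0.4174 0.325  0.0185 0.0641]
```

Both are placed. Now the third, at (0.4175, 0.325).

Call:
{"op": "play_rows", "data": {"steps": [{"ax":0,"ay":0,"az":0,"dx":5,"dy":4,"dz":20,"claw":87},{"ax":0,"ay":0,"az":0,"dx":0,"dy":0,"dz":40,"claw":87},{"ax":0,"ay":0,"az":0,"dx":0,"dy":0,"dz":40,"claw":87},{"ax":0,"ay":0,"az":0,"dx":0,"dy":0,"dz":35,"claw":87},{"ax":0,"ay":0,"az":0,"dx":0,"dy":0,"dz":25,"claw":87},{"ax":0,"ay":0,"az":0,"dx":0,"dy":0,"dz":10,"claw":87},{"ax":0,"ay":0,"az":0,"dx":0,"dy":0,"dz":0,"claw":87},{"ax":0,"ay":0,"az":0,"dx":0,"dy":0,"dz":0,"claw":50},{"ax":0,"ay":0,"az":0,"dx":0,"dy":0,"dz":0,"claw":50},{"ax":0,"ay":0,"az":0,"dx":0,"dy":0,"dz":0,"claw":50},{"ax":0,"ay":0,"az":0,"dx":0,"dy":0,"dz":0,"claw":50},{"ax":0,"ay":0,"az":0,"dx":0,"dy":0,"dz":0,"claw":50},{"ax":0,"ay":0,"az":0,"dx":0,"dy":0,"dz":0,"claw":50}]}}

```text
time_s: 15.1
tcp_pos: [0.4166, 0.3248, 0.0324]
ee_rot: [[-1.0, -0.0, 0.0], [-0.0, 1.0, 0.0], [-0.0, 0.0, -1.0]]
wrist_force: [-1.6, -2.3, 6.5]
gripper_width: 0.683
gripper_force: 30.0
```

Call:
{"op": "play_rows", "data": {"steps": [{"ax":0,"ay":0,"az":0,"dx":0,"dy":0,"dz":-10,"claw":50},{"ax":0,"ay":0,"az":0,"dx":0,"dy":0,"dz":-30,"claw":50},{"ax":0,"ay":0,"az":0,"dx":0,"dy":0,"dz":-40,"claw":50},{"ax":0,"ay":0,"az":0,"dx":-6,"dy":-6,"dz":-30,"claw":50},{"ax":0,"ay":0,"az":0,"dx":-20,"dy":-14,"dz":-10,"claw":50},{"ax":0,"ay":0,"az":0,"dx":-35,"dy":-15,"dz":0,"claw":50},{"ax":0,"ay":0,"az":0,"dx":-40,"dy":-15,"dz":0,"claw":50},{"ax":0,"ay":0,"az":0,"dx":-40,"dy":-15,"dz":0,"claw":50},{"ax":0,"ay":0,"az":0,"dx":-40,"dy":-12,"dz":0,"claw":50},{"ax":0,"ay":0,"az":0,"dx":-22,"dy":0,"dz":0,"claw":50},{"ax":0,"ay":0,"az":0,"dx":-10,"dy":0,"dz":0,"claw":50},{"ax":0,"ay":0,"az":0,"dx":0,"dy":0,"dz":0,"claw":50},{"ax":0,"ay":0,"az":0,"dx":0,"dy":0,"dz":0,"claw":50}]}}

```text
time_s: 16.4
tcp_pos: [0.628, 0.2479, 0.1507]
ee_rot: [[-1.0, -0.0, -0.002], [-0.0, 1.0, -0.001], [0.002, -0.001, -1.0]]
wrist_force: [-0.5, -0.1, -3.7]
gripper_width: 0.683
gripper_force: 30.0
```

Call:
{"op": "play_rows", "data": {"steps": [{"ax":0,"ay":0,"az":0,"dx":-1,"dy":0,"dz":20,"claw":50},{"ax":0,"ay":0,"az":0,"dx":0,"dy":0,"dz":30,"claw":50},{"ax":0,"ay":0,"az":0,"dx":0,"dy":0,"dz":20,"claw":50},{"ax":0,"ay":0,"az":0,"dx":0,"dy":0,"dz":10,"claw":50},{"ax":0,"ay":0,"az":0,"dx":0,"dy":0,"dz":4,"claw":50},{"ax":0,"ay":0,"az":0,"dx":0,"dy":0,"dz":2,"claw":50},{"ax":0,"ay":0,"az":0,"dx":0,"dy":0,"dz":1,"claw":50},{"ax":0,"ay":0,"az":0,"dx":0,"dy":0,"dz":1,"claw":50},{"ax":0,"ay":0,"az":0,"dx":0,"dy":0,"dz":1,"claw":50},{"ax":0,"ay":0,"az":0,"dx":0,"dy":0,"dz":0,"claw":50},{"ax":0,"ay":0,"az":0,"dx":0,"dy":0,"dz":0,"claw":50}]}}

```text
time_s: 17.5
tcp_pos: [0.6306, 0.2478, 0.0628]
ee_rot: [[-1.0, 0.0, 0.0], [0.0, 1.0, 0.0], [-0.0, 0.0, -1.0]]
wrist_force: [-0.4, -0.2, -4.5]
gripper_width: 0.682
gripper_force: 30.0
```

Call:
{"op": "play_rows", "data": {"steps": [{"ax":0,"ay":0,"az":0,"dx":0,"dy":0,"dz":1,"claw":50},{"ax":0,"ay":0,"az":0,"dx":0,"dy":0,"dz":0.5,"claw":50},{"ax":0,"ay":0,"az":0,"dx":0,"dy":0,"dz":0,"claw":50},{"ax":0,"ay":0,"az":0,"dx":0,"dy":0,"dz":0,"claw":87},{"ax":0,"ay":0,"az":0,"dx":0,"dy":0,"dz":0,"claw":87},{"ax":0,"ay":0,"az":0,"dx":0,"dy":0,"dz":0,"claw":87},{"ax":0,"ay":0,"az":0,"dx":0,"dy":0,"dz":-10,"claw":87},{"ax":0,"ay":0,"az":0,"dx":0,"dy":0,"dz":-40,"claw":87},{"ax":0,"ay":0,"az":0,"dx":0,"dy":0,"dz":-50,"claw":87},{"ax":0,"ay":0,"az":0,"dx":0,"dy":-10,"dz":-50,"claw":87},{"ax":0,"ay":0,"az":0,"dx":0,"dy":-40,"dz":-20,"claw":87},{"ax":0,"ay":0,"az":0,"dx":-5,"dy":-50,"dz":0,"claw":87},{"ax":0,"ay":0,"az":0,"dx":-5,"dy":-50,"dz":0,"claw":87},{"ax":0,"ay":0,"az":0,"dx":-5,"dy":-50,"dz":0,"claw":87},{"ax":0,"ay":0,"az":0,"dx":-5,"dy":-50,"dz":0,"claw":87},{"ax":0,"ay":0,"az":0,"dx":-5,"dy":-50,"dz":0,"claw":87},{"ax":0,"ay":0,"az":0,"dx":0,"dy":-45,"dz":0,"claw":87},{"ax":0,"ay":0,"az":0,"dx":0,"dy":-30,"dz":0,"claw":87},{"ax":0,"ay":0,"az":0,"dx":0,"dy":0,"dz":0,"claw":87},{"ax":0,"ay":0,"az":0,"dx":0,"dy":0,"dz":0,"claw":87}]}}

```text
time_s: 19.5
tcp_pos: [0.6553, -0.1266, 0.2305]
ee_rot: [[-1.0, 0.002, 0.001], [0.002, 1.0, 0.0], [-0.001, 0.0, -1.0]]
wrist_force: [-0.4, -0.8, 0.3]
gripper_width: 1.0
gripper_force: 0.0
```

```bash
python3 - <<'E'
from h import *
print(sense()["tcp_pos"])
S=capture("scene"); D=capture("side"); W=capture("wrist")
for c in (S,D):
  for p in ((.646,.001),(.639,.125),(.631,.249)): print(find("",p,"pcrock",c),find("",p,"pknob",c))
z=cloud(W)[...,2]
print(disc(W,(.655,-.114),.068,(z>.062)&(z<.075),.03))
cv2.imwrite("pics/w3.png",W["frame"])
E
```

```text
[ 0.65534372 -0.12656113  0.2305129 ]
[0.6494 0.0045 0.6484 0.0045 0.0617 0.0807] [0.6484 0.0047 0.649  0.0036 0.0222 0.0911]
[0.6435 0.1258 0.6443 0.1267 0.0632 0.0807] [0.6433 0.1255 0.6449 0.1253 0.0214 0.0916]
[0.6361 0.2492 0.636  0.248  0.0647 0.0806] [0.6357 0.2491 0.6369 0.2501 0.022  0.092 ]
[0.639  0.0061 0.6385 0.0038 0.0637 0.0812] [0.6398 0.0055 0.6398 0.0052 0.0217 0.0915]
[0.6342 0.1273 0.634  0.125  0.0632 0.0812] [0.6354 0.1261 0.6355 0.1266 0.0206 0.0925]
[0.6257 0.2501 0.6265 0.2509 0.064  0.081 ] [0.6257 0.2499 0.6258 0.2507 0.0209 0.0926]
[ 0.6556 -0.1154  0.6556 -0.1151  0.0243  0.0682]
```

View pics/w3.png

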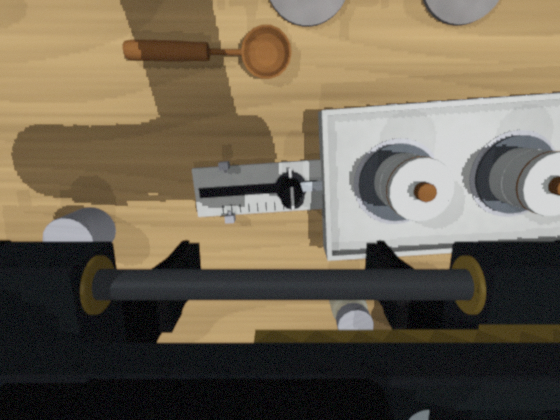

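The wrist view shows the crocks on the plates and the knob at (291,190), home. The pointers are near (224,167) and (230,214).

```bash
python3 - <<'E'
from h import *
W=capture("wrist"); C=cloud(W); z=C[...,2]
m=((z>.017)&(z<.026)); m[:155]=0;m[230:]=0;m[:,:195]=0;m[:,270:]=0
n,l,st,ce=cv2.connectedComponentsWithStats(m.astype(np.uint8))
Q=plane(W,.022)
for k in range(1,n):
    if st[k,4]>8: q=Q[l==k]; print(st[k],ce[k],q.min(0)[:2],q.max(0)[:2],q.mean(0)[:2])
cv2.imwrite("pics/w3z.png",cv2.resize(W["frame"][150:230,180:330],None,fx=5,fy=5,interpolation=cv2.INTER_CUBIC))
E
```

```text
[218 162  11   8  79] [222.81012658 165.51898734] [ 0.62737173 -0.19358568] [ 0.63491069 -0.18279417] [ 0.63115573 -0.18832134]
[224 214  11   9  76] [228.90789474 218.44736842] [ 0.68538899 -0.18969266] [ 0.69475085 -0.17854191] [ 0.69058298 -0.18419874]
```

View pics/w3z.png

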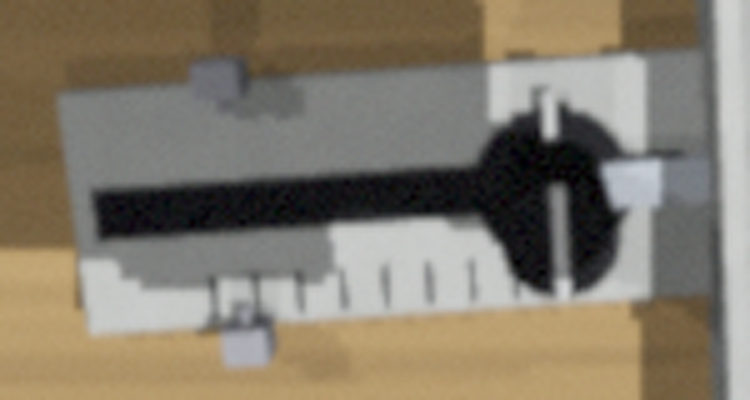

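The crop shows the knob centred near pixel (555,200). The pointers are at (219,79) and (247,343), 59.6 mm apart against a nominal 60. That puts the mark 71 mm from home.

Call:
{"op": "play_rows", "data": {"steps": [{"ax":0,"ay":0,"az":-4,"dx":0,"dy":11,"dz":0,"claw":36},{"ax":0,"ay":0,"az":0,"dx":0,"dy":0,"dz":20,"claw":36},{"ax":0,"ay":0,"az":0,"dx":0,"dy":0,"dz":40,"claw":36},{"ax":0,"ay":0,"az":0,"dx":0,"dy":0,"dz":20,"claw":36},{"ax":0,"ay":0,"az":0,"dx":0,"dy":0,"dz":0,"claw":36},{"ax":0,"ay":0,"az":0,"dx":0,"dy":0,"dz":0,"claw":36},{"ax":0,"ay":0,"az":0,"dx":0,"dy":0,"dz":0,"claw":36}]}}

```text
time_s: 20.4
tcp_pos: [0.6567, -0.1144, 0.1522]
ee_rot: [[-0.997, -0.071, 0.004], [-0.071, 0.997, -0.0], [-0.004, -0.001, -1.0]]
wrist_force: [0.6, 0.4, 0.0]
gripper_width: 0.469
gripper_force: 0.0
```

Call:
{"op": "play_rows", "data": {"steps": [{"ax":0,"ay":0,"az":0,"dx":1,"dy":-1,"dz":20,"claw":34},{"ax":0,"ay":0,"az":0,"dx":0,"dy":0,"dz":30,"claw":34},{"ax":0,"ay":0,"az":0,"dx":0,"dy":0,"dz":20,"claw":34},{"ax":0,"ay":0,"az":0,"dx":0,"dy":0,"dz":8,"claw":34},{"ax":0,"ay":0,"az":0,"dx":0,"dy":0,"dz":0,"claw":34},{"ax":0,"ay":0,"az":0,"dx":0,"dy":0,"dz":0,"claw":34},{"ax":0,"ay":0,"az":0,"dx":0,"dy":0,"dz":0,"claw":34}]}}

```text
time_s: 21.1
tcp_pos: [0.6556, -0.1159, 0.074]
ee_rot: [[-0.998, -0.07, 0.003], [-0.07, 0.998, -0.0], [-0.003, -0.0, -1.0]]
wrist_force: [-0.1, 0.5, -0.1]
gripper_width: 0.39
gripper_force: 0.0
```

Call:
{"op": "play_rows", "data": {"steps": [{"ax":0,"ay":0,"az":0,"dx":0,"dy":0,"dz":10,"claw":34},{"ax":0,"ay":0,"az":0,"dx":0,"dy":0,"dz":7,"claw":34},{"ax":0,"ay":0,"az":0,"dx":0,"dy":0,"dz":2,"claw":34},{"ax":0,"ay":0,"az":0,"dx":0,"dy":0,"dz":0,"claw":34},{"ax":0,"ay":0,"az":0,"dx":0,"dy":0,"dz":0,"claw":15},{"ax":0,"ay":0,"az":0,"dx":0,"dy":0,"dz":0,"claw":15},{"ax":0,"ay":0,"az":0,"dx":0,"dy":0,"dz":0,"claw":15},{"ax":0,"ay":0,"az":0,"dx":0,"dy":0,"dz":0,"claw":15},{"ax":0,"ay":0,"az":0,"dx":0,"dy":0,"dz":0,"claw":15}]}}

```text
time_s: 22.0
tcp_pos: [0.6546, -0.1159, 0.0533]
ee_rot: [[-0.998, -0.07, 0.001], [-0.07, 0.998, -0.0], [-0.001, -0.0, -1.0]]
wrist_force: [0.5, -0.8, -1.0]
gripper_width: 0.266
gripper_force: 30.0
```

Call:
{"op": "play_rows", "data": {"steps": [{"ax":0,"ay":0,"az":0,"dx":0,"dy":-2,"dz":0,"claw":15},{"ax":0,"ay":0,"az":0,"dx":0,"dy":-2,"dz":0,"claw":15},{"ax":0,"ay":0,"az":0,"dx":0,"dy":-2,"dz":0,"claw":15},{"ax":0,"ay":0,"az":0,"dx":0,"dy":-2,"dz":0,"claw":15},{"ax":0,"ay":0,"az":0,"dx":0,"dy":-2,"dz":0,"claw":15},{"ax":0,"ay":0,"az":0,"dx":0,"dy":-2,"dz":0,"claw":15},{"ax":0,"ay":0,"az":0,"dx":0,"dy":-2,"dz":0,"claw":15},{"ax":0,"ay":0,"az":0,"dx":0,"dy":-2,"dz":0,"claw":15},{"ax":0,"ay":0,"az":0,"dx":0,"dy":-2,"dz":0,"claw":15},{"ax":0,"ay":0,"az":0,"dx":0,"dy":-2,"dz":0,"claw":15},{"ax":0,"ay":0,"az":0,"dx":0,"dy":-2,"dz":0,"claw":15},{"ax":0,"ay":0,"az":0,"dx":0,"dy":-2,"dz":0,"claw":15},{"ax":0,"ay":0,"az":0,"dx":0,"dy":-2,"dz":0,"claw":15},{"ax":0,"ay":0,"az":0,"dx":0,"dy":-2,"dz":0,"claw":15},{"ax":0,"ay":0,"az":0,"dx":0,"dy":-2,"dz":0,"claw":15},{"ax":0,"ay":0,"az":0,"dx":0,"dy":-2,"dz":0,"claw":15},{"ax":0,"ay":0,"az":0,"dx":0,"dy":-2,"dz":0,"claw":15},{"ax":0,"ay":0,"az":0,"dx":0,"dy":-2,"dz":0,"claw":15}]}}

```text
time_s: 23.8
tcp_pos: [0.6569, -0.1483, 0.0533]
ee_rot: [[-0.998, -0.07, -0.0], [-0.07, 0.998, 0.004], [-0.0, 0.004, -1.0]]
wrist_force: [-1.4, 12.2, 2.7]
gripper_width: 0.271
gripper_force: 30.0
```

Call:
{"op": "play_rows", "data": {"steps": [{"ax":0,"ay":0,"az":0,"dx":0,"dy":-2,"dz":0,"claw":15},{"ax":0,"ay":0,"az":0,"dx":0,"dy":-2,"dz":0,"claw":15},{"ax":0,"ay":0,"az":0,"dx":0,"dy":-2,"dz":0,"claw":15},{"ax":0,"ay":0,"az":0,"dx":0,"dy":-2,"dz":0,"claw":15},{"ax":0,"ay":0,"az":0,"dx":0,"dy":-2,"dz":0,"claw":15},{"ax":0,"ay":0,"az":0,"dx":0,"dy":-2,"dz":0,"claw":15},{"ax":0,"ay":0,"az":0,"dx":0,"dy":-2,"dz":0,"claw":15},{"ax":0,"ay":0,"az":0,"dx":0,"dy":-2,"dz":0,"claw":15},{"ax":0,"ay":0,"az":0,"dx":0,"dy":-2,"dz":0,"claw":15},{"ax":0,"ay":0,"az":0,"dx":0,"dy":-2,"dz":0,"claw":15},{"ax":0,"ay":0,"az":0,"dx":0,"dy":-2,"dz":0,"claw":15},{"ax":0,"ay":0,"az":0,"dx":0,"dy":-2,"dz":0,"claw":15},{"ax":0,"ay":0,"az":0,"dx":0,"dy":-2,"dz":0,"claw":15},{"ax":0,"ay":0,"az":0,"dx":0,"dy":-2,"dz":0,"claw":15},{"ax":0,"ay":0,"az":0,"dx":0,"dy":-2,"dz":0,"claw":15},{"ax":0,"ay":0,"az":0,"dx":0,"dy":-2,"dz":0,"claw":15},{"ax":0,"ay":0,"az":0,"dx":0,"dy":0,"dz":0,"claw":15},{"ax":0,"ay":0,"az":0,"dx":0,"dy":0,"dz":0,"claw":15},{"ax":0,"ay":0,"az":0,"dx":0,"dy":0,"dz":0,"claw":15}]}}

```text
time_s: 25.7
tcp_pos: [0.6592, -0.181, 0.0533]
ee_rot: [[-0.998, -0.071, -0.0], [-0.071, 0.998, 0.003], [0.0, 0.003, -1.0]]
wrist_force: [-0.9, 8.9, 3.0]
gripper_width: 0.267
gripper_force: 30.0
```

```bash
python3 - <<'E'
from h import *
W=capture("wrist"); C=cloud(W); z=C[...,2]; t=sense()["tcp_pos"]; Q=plane(W,.022); R=np.hypot(Q[...,0]-.661,Q[...,1]+.186)
m=(z>.017)&(z<.026)&(R<.045)&(R>.02)
n,l,st,ce=cv2.connectedComponentsWithStats(m.astype(np.uint8))
for k in range(1,n):
    if st[k,4]>20: print(st[k],Q[l==k].mean(0))
print(disc(W,t[:2],.068,(z>.062)&(z<.075),.02))
cv2.imwrite("pics/w4.png",W["frame"])
E
```

```text
[262 190  18  16 287] [ 0.63090458 -0.18909439  0.022     ]
[ 0.6497 -0.1809  0.6518 -0.1809  0.0195  0.0666]
```

View pics/w4.png

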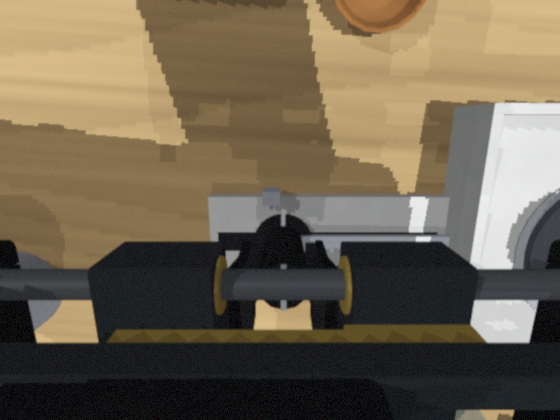

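The picture shows the gripped knob's white line at (283,260) and the near pointer at (271,195). About 5.5 mm of pull is left.

Call:
{"op": "play_rows", "data": {"steps": [{"ax":0,"ay":0,"az":0,"dx":0,"dy":-2,"dz":0,"claw":15},{"ax":0,"ay":0,"az":0,"dx":0,"dy":-2,"dz":0,"claw":15},{"ax":0,"ay":0,"az":0,"dx":0,"dy":-1.5,"dz":0,"claw":15},{"ax":0,"ay":0,"az":0,"dx":0,"dy":0,"dz":0,"claw":15},{"ax":0,"ay":0,"az":0,"dx":0,"dy":0,"dz":0,"claw":15},{"ax":0,"ay":0,"az":0,"dx":0,"dy":0,"dz":0,"claw":15}]}}

```text
time_s: 26.35
tcp_pos: [0.6595, -0.1864, 0.0533]
ee_rot: [[-0.998, -0.07, -0.0], [-0.07, 0.998, 0.003], [0.0, 0.003, -1.0]]
wrist_force: [0.0, 8.9, 2.5]
gripper_width: 0.265
gripper_force: 30.0
```

```bash
python3 - <<'E'
from h import *
W=capture("wrist"); t=sense()["tcp_pos"]; C=cloud(W); z=C[...,2]; Q=plane(W,.022); R=np.hypot(Q[...,0]-.631,Q[...,1]+.189)
m=(z>.017)&(z<.026)&(R<.012); q=Q[m]; print(t,q.mean(0),len(q))
print(disc(W,t[:2],.068,(z>.062)&(z<.075),.02))
S=capture("scene")
for p in ((.646,.001),(.639,.125),(.631,.249)): print(find("",p+np.array([0.004,0])if 0 else p,"pcrock",S))
E
```

```text
[ 0.65953557 -0.18646624  0.0532816 ] [ 0.63090933 -0.18902854  0.022     ] 286
[ 0.6501 -0.1864  0.6519 -0.1866  0.0191  0.0667]
[0.649  0.0038 0.6491 0.0039 0.0631 0.0806]
[0.6437 0.1255 0.6437 0.1251 0.0629 0.0806]
[0.6353 0.2488 0.6346 0.2486 0.062  0.0805]
```

Knob at the mark. Hold for 2 s, then release and rise.

Call:
{"op": "play_rows", "data": {"steps": [{"ax":0,"ay":0,"az":0,"dx":0,"dy":0,"dz":0,"claw":15},{"ax":0,"ay":0,"az":0,"dx":0,"dy":0,"dz":0,"claw":15},{"ax":0,"ay":0,"az":0,"dx":0,"dy":0,"dz":0,"claw":15},{"ax":0,"ay":0,"az":0,"dx":0,"dy":0,"dz":0,"claw":15},{"ax":0,"ay":0,"az":0,"dx":0,"dy":0,"dz":0,"claw":15},{"ax":0,"ay":0,"az":0,"dx":0,"dy":0,"dz":0,"claw":15},{"ax":0,"ay":0,"az":0,"dx":0,"dy":0,"dz":0,"claw":15},{"ax":0,"ay":0,"az":0,"dx":0,"dy":0,"dz":0,"claw":15},{"ax":0,"ay":0,"az":0,"dx":0,"dy":0,"dz":0,"claw":15},{"ax":0,"ay":0,"az":0,"dx":0,"dy":0,"dz":0,"claw":15},{"ax":0,"ay":0,"az":0,"dx":0,"dy":0,"dz":0,"claw":15},{"ax":0,"ay":0,"az":0,"dx":0,"dy":0,"dz":0,"claw":15},{"ax":0,"ay":0,"az":0,"dx":0,"dy":0,"dz":0,"claw":15},{"ax":0,"ay":0,"az":0,"dx":0,"dy":0,"dz":0,"claw":15},{"ax":0,"ay":0,"az":0,"dx":0,"dy":0,"dz":0,"claw":15},{"ax":0,"ay":0,"az":0,"dx":0,"dy":0,"dz":0,"claw":15},{"ax":0,"ay":0,"az":0,"dx":0,"dy":0,"dz":0,"claw":15},{"ax":0,"ay":0,"az":0,"dx":0,"dy":0,"dz":0,"claw":15}]}}

```text
time_s: 28.25
tcp_pos: [0.6595, -0.1867, 0.0533]
ee_rot: [[-0.998, -0.07, -0.0], [-0.07, 0.998, 0.003], [-0.0, 0.003, -1.0]]
wrist_force: [-0.6, 8.6, 3.5]
gripper_width: 0.267
gripper_force: 30.0
```

Call:
{"op": "play_rows", "data": {"steps": [{"ax":0,"ay":0,"az":0,"dx":0,"dy":0,"dz":0,"claw":60},{"ax":0,"ay":0,"az":0,"dx":0,"dy":0,"dz":0,"claw":60},{"ax":0,"ay":0,"az":0,"dx":0,"dy":0,"dz":-15,"claw":60},{"ax":0,"ay":0,"az":0,"dx":0,"dy":0,"dz":-30,"claw":60},{"ax":0,"ay":0,"az":0,"dx":0,"dy":0,"dz":-40,"claw":60},{"ax":0,"ay":0,"az":4,"dx":0,"dy":0,"dz":-40,"claw":87},{"ax":0,"ay":0,"az":0,"dx":0,"dy":0,"dz":-30,"claw":87},{"ax":0,"ay":0,"az":0,"dx":0,"dy":20,"dz":0,"claw":87},{"ax":0,"ay":0,"az":0,"dx":0,"dy":40,"dz":0,"claw":87},{"ax":0,"ay":0,"az":0,"dx":0,"dy":20,"dz":0,"claw":87},{"ax":0,"ay":0,"az":0,"dx":0,"dy":0,"dz":0,"claw":87},{"ax":0,"ay":0,"az":0,"dx":0,"dy":0,"dz":0,"claw":87},{"ax":0,"ay":0,"az":0,"dx":0,"dy":0,"dz":0,"claw":87},{"ax":0,"ay":0,"az":0,"dx":0,"dy":0,"dz":0,"claw":87},{"ax":0,"ay":0,"az":0,"dx":0,"dy":0,"dz":0,"claw":87},{"ax":0,"ay":0,"az":0,"dx":0,"dy":0,"dz":0,"claw":87},{"ax":0,"ay":0,"az":0,"dx":0,"dy":0,"dz":0,"claw":87},{"ax":0,"ay":0,"az":0,"dx":0,"dy":0,"dz":0,"claw":87},{"ax":0,"ay":0,"az":0,"dx":0,"dy":0,"dz":0,"claw":87},{"ax":0,"ay":0,"az":0,"dx":0,"dy":0,"dz":0,"claw":87}]}}

```text
time_s: 30.25
tcp_pos: [0.6596, -0.1091, 0.2081]
ee_rot: [[-1.0, -0.0, 0.0], [-0.0, 1.0, 0.0], [-0.0, 0.0, -1.0]]
wrist_force: [-0.3, -1.2, 1.1]
gripper_width: 0.997
gripper_force: 0.0
```

Call:
{"op": "play_rows", "data": {"steps": [{"ax":0,"ay":0,"az":0,"dx":0,"dy":0,"dz":0,"claw":87},{"ax":0,"ay":0,"az":0,"dx":0,"dy":0,"dz":0,"claw":87},{"ax":0,"ay":0,"az":0,"dx":0,"dy":0,"dz":0,"claw":87},{"ax":0,"ay":0,"az":0,"dx":0,"dy":0,"dz":0,"claw":87},{"ax":0,"ay":0,"az":0,"dx":0,"dy":0,"dz":0,"claw":87},{"ax":0,"ay":0,"az":0,"dx":0,"dy":0,"dz":0,"claw":87},{"ax":0,"ay":0,"az":0,"dx":0,"dy":0,"dz":0,"claw":87},{"ax":0,"ay":0,"az":0,"dx":0,"dy":0,"dz":0,"claw":87},{"ax":0,"ay":0,"az":0,"dx":0,"dy":0,"dz":0,"claw":87},{"ax":0,"ay":0,"az":0,"dx":0,"dy":0,"dz":0,"claw":87},{"ax":0,"ay":0,"az":0,"dx":0,"dy":0,"dz":0,"claw":87},{"ax":0,"ay":0,"az":0,"dx":0,"dy":0,"dz":0,"claw":87},{"ax":0,"ay":0,"az":0,"dx":0,"dy":0,"dz":0,"claw":87},{"ax":0,"ay":0,"az":0,"dx":0,"dy":0,"dz":0,"claw":87},{"ax":0,"ay":0,"az":0,"dx":0,"dy":0,"dz":0,"claw":87},{"ax":0,"ay":0,"az":0,"dx":0,"dy":0,"dz":0,"claw":87},{"ax":0,"ay":0,"az":0,"dx":0,"dy":0,"dz":0,"claw":87},{"ax":0,"ay":0,"az":0,"dx":0,"dy":0,"dz":0,"claw":87},{"ax":0,"ay":0,"az":0,"dx":0,"dy":0,"dz":0,"claw":87},{"ax":0,"ay":0,"az":0,"dx":0,"dy":0,"dz":0,"claw":87}]}}

```text
time_s: 32.25
tcp_pos: [0.6596, -0.1092, 0.2081]
ee_rot: [[-1.0, -0.0, 0.0], [-0.0, 1.0, -0.0], [-0.0, -0.0, -1.0]]
wrist_force: [0.6, -0.1, 1.2]
gripper_width: 0.999
gripper_force: 0.0
```

Call:
{"op": "play_rows", "data": {"steps": [{"ax":0,"ay":0,"az":0,"dx":0,"dy":0,"dz":0,"claw":87},{"ax":0,"ay":0,"az":0,"dx":0,"dy":0,"dz":0,"claw":87},{"ax":0,"ay":0,"az":0,"dx":0,"dy":0,"dz":0,"claw":87},{"ax":0,"ay":0,"az":0,"dx":0,"dy":0,"dz":0,"claw":87},{"ax":0,"ay":0,"az":0,"dx":0,"dy":0,"dz":0,"claw":87},{"ax":0,"ay":0,"az":0,"dx":0,"dy":0,"dz":0,"claw":87},{"ax":0,"ay":0,"az":0,"dx":0,"dy":0,"dz":0,"claw":87},{"ax":0,"ay":0,"az":0,"dx":0,"dy":0,"dz":0,"claw":87},{"ax":0,"ay":0,"az":0,"dx":0,"dy":0,"dz":0,"claw":87},{"ax":0,"ay":0,"az":0,"dx":0,"dy":0,"dz":0,"claw":87},{"ax":0,"ay":0,"az":0,"dx":0,"dy":0,"dz":0,"claw":87},{"ax":0,"ay":0,"az":0,"dx":0,"dy":0,"dz":0,"claw":87},{"ax":0,"ay":0,"az":0,"dx":0,"dy":0,"dz":0,"claw":87},{"ax":0,"ay":0,"az":0,"dx":0,"dy":0,"dz":0,"claw":87},{"ax":0,"ay":0,"az":0,"dx":0,"dy":0,"dz":0,"claw":87},{"ax":0,"ay":0,"az":0,"dx":0,"dy":0,"dz":0,"claw":87},{"ax":0,"ay":0,"az":0,"dx":0,"dy":0,"dz":0,"claw":87},{"ax":0,"ay":0,"az":0,"dx":0,"dy":0,"dz":0,"claw":87},{"ax":0,"ay":0,"az":0,"dx":0,"dy":0,"dz":0,"claw":87},{"ax":0,"ay":0,"az":0,"dx":0,"dy":0,"dz":0,"claw":87}]}}

```text
time_s: 34.25
tcp_pos: [0.6595, -0.1092, 0.2081]
ee_rot: [[-1.0, 0.0, -0.0], [0.0, 1.0, 0.0], [0.0, 0.0, -1.0]]
wrist_force: [-0.5, -0.3, -0.0]
gripper_width: 1.0
gripper_force: 0.0
```

```bash
cat > st.py <<'E'
from h import *
def status():
    s=sense(); print(s["time_s"],s["tcp_pos"])
    for n in ("scene","side"):
        c=capture(n); o=np.array([-.004,0]) if n=="scene" else np.array([.0045,0]); z=cloud(c)[...,2]; H=hsv(c)
        # all crocks: brown knobs in the work area, height from cloud
        C=cloud(c); m=(z>.055)&(z<.11)&(H[...,0]<14)&(H[...,1]>110)&(abs(C[...,1])<.45)&(C[...,0]>.3)&(C[...,0]<.75)
        k,l,st,_=cv2.connectedComponentsWithStats(m.astype(np.uint8))
        for i in range(1,k):
            if st[i,4]>15: q=C[l==i]; print(n,"lidknob",np.round(q.mean(0)[:2]+o,4),round(float(q[:,2].max()),4),st[i,4])
E
python3 - <<'E'
from st import *
status()
W=capture("wrist"); z=cloud(W)[...,2]
print(disc(W,(.655,-.125),.068,(z>.062)&(z<.075),.04))
for p in ((.646,.001),(.639,.125)): print(find("",p,"pcrock",W),find("",p,"pknob",W))
E
```

```text
34.25 [ 0.65954573 -0.10917465  0.20807536]
scene lidknob [0.6425 0.0041] 0.0948 26
scene lidknob [0.6369 0.1257] 0.0967 23
scene lidknob [0.6291 0.2496] 0.0955 25
side lidknob [0.6455 0.0046] 0.0953 20
side lidknob [0.6395 0.1266] 0.098 22
side lidknob [0.6316 0.2497] 0.0961 24
[ 0.6556 -0.1152  0.6557 -0.1151  0.0242  0.0683]
[0.6444 0.0014 0.6454 0.0019 0.0611 0.0824] [0.6452 0.0015 0.6452 0.0012 0.0201 0.0942]
[0.6417 0.1103 0.6409 0.1206 0.0608 0.0824] [0.6411 0.1135 0.6409 0.1143 0.0138 0.0902]
```

The timer is home and all the crocks are in place. Picking up the plate 3 crock.

Call:
{"op": "play_rows", "data": {"steps": [{"ax":0,"ay":0,"az":0,"dx":4,"dy":30,"dz":0,"claw":87},{"ax":0,"ay":0,"az":0,"dx":6,"dy":40,"dz":0,"claw":87},{"ax":0,"ay":0,"az":0,"dx":4,"dy":30,"dz":0,"claw":87},{"ax":0,"ay":0,"az":0,"dx":0,"dy":12,"dz":20,"claw":87},{"ax":0,"ay":0,"az":0,"dx":0,"dy":0,"dz":40,"claw":87},{"ax":0,"ay":0,"az":0,"dx":0,"dy":0,"dz":40,"claw":87},{"ax":0,"ay":0,"az":0,"dx":0,"dy":0,"dz":30,"claw":87},{"ax":0,"ay":0,"az":0,"dx":0,"dy":0,"dz":16,"claw":87},{"ax":0,"ay":0,"az":0,"dx":0,"dy":0,"dz":0,"claw":87},{"ax":0,"ay":0,"az":0,"dx":0,"dy":0,"dz":0,"claw":50},{"ax":0,"ay":0,"az":0,"dx":0,"dy":0,"dz":0,"claw":50},{"ax":0,"ay":0,"az":0,"dx":0,"dy":0,"dz":0,"claw":50},{"ax":0,"ay":0,"az":0,"dx":0,"dy":0,"dz":0,"claw":50},{"ax":0,"ay":0,"az":0,"dx":0,"dy":0,"dz":0,"claw":50},{"ax":0,"ay":0,"az":0,"dx":0,"dy":0,"dz":0,"claw":50}]}}

```text
time_s: 35.9
tcp_pos: [0.646, 0.0028, 0.0631]
ee_rot: [[-1.0, -0.0, 0.001], [-0.0, 1.0, -0.0], [-0.001, -0.0, -1.0]]
wrist_force: [-1.7, -1.4, 4.1]
gripper_width: 0.681
gripper_force: 30.0
```

Call:
{"op": "play_rows", "data": {"steps": [{"ax":0,"ay":0,"az":0,"dx":0,"dy":0,"dz":-10,"claw":50},{"ax":0,"ay":0,"az":0,"dx":0,"dy":0,"dz":-30,"claw":50},{"ax":0,"ay":0,"az":0,"dx":0,"dy":0,"dz":-40,"claw":50},{"ax":0,"ay":0,"az":0,"dx":10,"dy":-10,"dz":-10,"claw":50},{"ax":0,"ay":0,"az":0,"dx":20,"dy":-26,"dz":0,"claw":50},{"ax":0,"ay":0,"az":0,"dx":30,"dy":-38,"dz":0,"claw":50},{"ax":0,"ay":0,"az":0,"dx":30,"dy":-40,"dz":0,"claw":50},{"ax":0,"ay":0,"az":0,"dx":30,"dy":-40,"dz":0,"claw":50},{"ax":0,"ay":0,"az":0,"dx":30,"dy":-40,"dz":0,"claw":50},{"ax":0,"ay":0,"az":0,"dx":30,"dy":-40,"dz":0,"claw":50},{"ax":0,"ay":0,"az":0,"dx":30,"dy":-40,"dz":0,"claw":50},{"ax":0,"ay":0,"az":0,"dx":15,"dy":-20,"dz":0,"claw":50},{"ax":0,"ay":0,"az":0,"dx":10,"dy":-12,"dz":0,"claw":50},{"ax":0,"ay":0,"az":0,"dx":0,"dy":0,"dz":0,"claw":50},{"ax":0,"ay":0,"az":0,"dx":0,"dy":0,"dz":0,"claw":50},{"ax":0,"ay":0,"az":0,"dx":0,"dy":0,"dz":0,"claw":50}]}}

```text
time_s: 37.5
tcp_pos: [0.4111, -0.3024, 0.1518]
ee_rot: [[-1.0, -0.001, -0.0], [-0.001, 1.0, 0.0], [0.0, 0.0, -1.0]]
wrist_force: [-0.3, 0.7, -4.2]
gripper_width: 0.683
gripper_force: 30.0
```

```bash
python3 - <<'E'
from st import *
status()
c=capture("wrist"); cv2.imwrite("pics/w5.png",c["frame"])
E
```

```text
37.5 [ 0.41110323 -0.30240347  0.15182485]
scene lidknob [0.6365 0.1261] 0.0952 22
scene lidknob [0.6294 0.2489] 0.0954 31
side lidknob [0.6392 0.1294] 0.0968 16
side lidknob [0.6316 0.2501] 0.0968 31
```

View pics/w5.png

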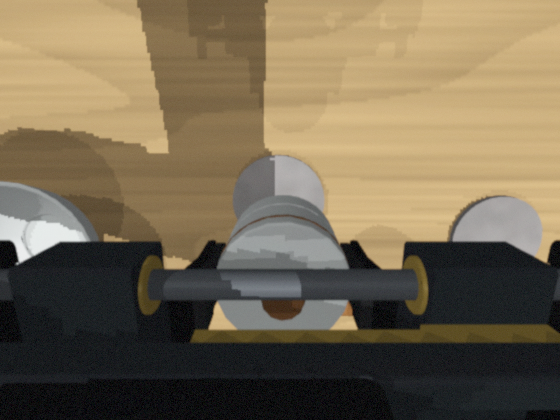

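The view shows the coaster at x 233–326 (centre 280), directly below the held crock (centre 283), as wanted. Lowering now.

Call:
{"op": "play_rows", "data": {"steps": [{"ax":0,"ay":0,"az":0,"dx":0,"dy":0,"dz":20,"claw":50},{"ax":0,"ay":0,"az":0,"dx":0,"dy":0,"dz":35,"claw":50},{"ax":0,"ay":0,"az":0,"dx":0,"dy":0,"dz":30,"claw":50},{"ax":0,"ay":0,"az":0,"dx":0,"dy":0,"dz":17,"claw":50},{"ax":0,"ay":0,"az":0,"dx":0,"dy":0,"dz":5,"claw":50},{"ax":0,"ay":0,"az":0,"dx":0,"dy":0,"dz":2,"claw":50},{"ax":0,"ay":0,"az":0,"dx":0,"dy":0,"dz":1,"claw":50},{"ax":0,"ay":0,"az":0,"dx":0,"dy":0,"dz":1,"claw":50},{"ax":0,"ay":0,"az":0,"dx":0,"dy":0,"dz":0,"claw":50},{"ax":0,"ay":0,"az":0,"dx":0,"dy":0,"dz":0,"claw":50}]}}

```text
time_s: 38.65
tcp_pos: [0.4109, -0.3033, 0.0417]
ee_rot: [[-1.0, -0.0, 0.001], [-0.0, 1.0, -0.0], [-0.001, -0.0, -1.0]]
wrist_force: [-0.1, 0.0, -4.1]
gripper_width: 0.683
gripper_force: 30.0
```

Call:
{"op": "play_rows", "data": {"steps": [{"ax":0,"ay":0,"az":0,"dx":0,"dy":0,"dz":1.5,"claw":50},{"ax":0,"ay":0,"az":0,"dx":0,"dy":0,"dz":1,"claw":50},{"ax":0,"ay":0,"az":0,"dx":0,"dy":0,"dz":0,"claw":50},{"ax":0,"ay":0,"az":0,"dx":0,"dy":0,"dz":0,"claw":87},{"ax":0,"ay":0,"az":0,"dx":0,"dy":0,"dz":0,"claw":87},{"ax":0,"ay":0,"az":0,"dx":0,"dy":0,"dz":0,"claw":87},{"ax":0,"ay":0,"az":0,"dx":0,"dy":0,"dz":-10,"claw":87},{"ax":0,"ay":0,"az":0,"dx":0,"dy":0,"dz":-40,"claw":87},{"ax":0,"ay":0,"az":0,"dx":0,"dy":0,"dz":-50,"claw":87},{"ax":0,"ay":0,"az":0,"dx":0,"dy":0,"dz":-50,"claw":87},{"ax":0,"ay":0,"az":0,"dx":-10,"dy":20,"dz":-20,"claw":87},{"ax":0,"ay":0,"az":0,"dx":0,"dy":0,"dz":0,"claw":87},{"ax":0,"ay":0,"az":0,"dx":0,"dy":0,"dz":0,"claw":87}]}}

```text
time_s: 39.95
tcp_pos: [0.4204, -0.2828, 0.209]
ee_rot: [[-1.0, -0.001, 0.001], [-0.001, 1.0, 0.0], [-0.001, 0.0, -1.0]]
wrist_force: [-0.4, 0.6, -1.6]
gripper_width: 0.999
gripper_force: 0.0
```

```bash
python3 - <<'E'
from st import *
status()
W=capture("wrist"); p=(.411,-.303); print(find("",p,"coaster",W),find("",p,"cknob",W),find("",(.448,-.0975),"coaster",W))
for n in("scene","side"): print(find(n,p,"cknob"))
E
```

```text
39.95 [ 0.42035486 -0.28279839  0.20902475]
scene lidknob [ 0.4082 -0.3003] 0.0712 22
scene lidknob [0.6369 0.1261] 0.096 22
scene lidknob [0.6306 0.2494] 0.0971 30
side lidknob [ 0.411  -0.2994] 0.0742 17
side lidknob [0.6399 0.127 ] 0.0958 24
side lidknob [0.6315 0.2499] 0.0981 32
[ 0.3939 -0.3069  0.4116 -0.3057  0.0843  0.0063] [ 0.4096 -0.3023  0.4097 -0.3023  0.0186  0.0701] [ 0.4466 -0.1009  0.4486 -0.1005  0.0866  0.0065]
[ 0.4135 -0.2995  0.4144 -0.3003  0.0207  0.0684]
[ 0.4049 -0.2992  0.4038 -0.2993  0.0214  0.0693]
```

Call:
{"op": "play_rows", "data": {"steps": [{"ax":0,"ay":0,"az":0,"dx":-12,"dy":20,"dz":0,"claw":87},{"ax":0,"ay":0,"az":0,"dx":-21,"dy":40,"dz":0,"claw":87},{"ax":0,"ay":0,"az":0,"dx":-21,"dy":40,"dz":0,"claw":87},{"ax":0,"ay":0,"az":0,"dx":-21,"dy":40,"dz":0,"claw":87},{"ax":0,"ay":0,"az":0,"dx":-21,"dy":40,"dz":0,"claw":87},{"ax":0,"ay":0,"az":0,"dx":-21,"dy":40,"dz":0,"claw":87},{"ax":0,"ay":0,"az":0,"dx":-21,"dy":40,"dz":0,"claw":87},{"ax":0,"ay":0,"az":0,"dx":-21,"dy":40,"dz":0,"claw":87},{"ax":0,"ay":0,"az":0,"dx":-21,"dy":40,"dz":0,"claw":87},{"ax":0,"ay":0,"az":0,"dx":-21,"dy":40,"dz":0,"claw":87},{"ax":0,"ay":0,"az":0,"dx":-12,"dy":20,"dz":0,"claw":87},{"ax":0,"ay":0,"az":0,"dx":-5,"dy":8,"dz":0,"claw":87},{"ax":0,"ay":0,"az":0,"dx":0,"dy":0,"dz":0,"claw":87},{"ax":0,"ay":0,"az":0,"dx":0,"dy":0,"dz":0,"claw":87}]}}

```text
time_s: 41.6
tcp_pos: [0.638, 0.1237, 0.2079]
ee_rot: [[-1.0, 0.001, -0.002], [0.001, 1.0, -0.001], [0.002, -0.001, -1.0]]
wrist_force: [0.2, 0.4, 0.8]
gripper_width: 0.999
gripper_force: 0.0
```

Call:
{"op": "play_rows", "data": {"steps": [{"ax":0,"ay":0,"az":0,"dx":0,"dy":1.5,"dz":20,"claw":87},{"ax":0,"ay":0,"az":0,"dx":0,"dy":0,"dz":40,"claw":87},{"ax":0,"ay":0,"az":0,"dx":0,"dy":0,"dz":40,"claw":87},{"ax":0,"ay":0,"az":0,"dx":0,"dy":0,"dz":30,"claw":87},{"ax":0,"ay":0,"az":0,"dx":0,"dy":0,"dz":16,"claw":87},{"ax":0,"ay":0,"az":0,"dx":0,"dy":0,"dz":0,"claw":87},{"ax":0,"ay":0,"az":0,"dx":0,"dy":0,"dz":0,"claw":50},{"ax":0,"ay":0,"az":0,"dx":0,"dy":0,"dz":0,"claw":50},{"ax":0,"ay":0,"az":0,"dx":0,"dy":0,"dz":0,"claw":50},{"ax":0,"ay":0,"az":0,"dx":0,"dy":0,"dz":0,"claw":50},{"ax":0,"ay":0,"az":0,"dx":0,"dy":0,"dz":0,"claw":50},{"ax":0,"ay":0,"az":0,"dx":0,"dy":0,"dz":0,"claw":50}]}}

```text
time_s: 42.8
tcp_pos: [0.6389, 0.1259, 0.0638]
ee_rot: [[-1.0, -0.0, 0.001], [-0.0, 1.0, -0.001], [-0.001, -0.001, -1.0]]
wrist_force: [-1.6, -3.0, 5.8]
gripper_width: 0.683
gripper_force: 30.0
```

Call:
{"op": "play_rows", "data": {"steps": [{"ax":0,"ay":0,"az":0,"dx":0,"dy":0,"dz":-10,"claw":50},{"ax":0,"ay":0,"az":0,"dx":0,"dy":0,"dz":-30,"claw":50},{"ax":0,"ay":0,"az":0,"dx":0,"dy":0,"dz":-40,"claw":50},{"ax":0,"ay":0,"az":0,"dx":11,"dy":-10,"dz":-10,"claw":50},{"ax":0,"ay":0,"az":0,"dx":25,"dy":-30,"dz":0,"claw":50},{"ax":0,"ay":0,"az":0,"dx":32,"dy":-38,"dz":0,"claw":50},{"ax":0,"ay":0,"az":0,"dx":32,"dy":-38,"dz":0,"claw":50},{"ax":0,"ay":0,"az":0,"dx":32,"dy":-38,"dz":0,"claw":50},{"ax":0,"ay":0,"az":0,"dx":32,"dy":-38,"dz":0,"claw":50},{"ax":0,"ay":0,"az":0,"dx":18,"dy":-22,"dz":0,"claw":50},{"ax":0,"ay":0,"az":0,"dx":9,"dy":-11,"dz":0,"claw":50},{"ax":0,"ay":0,"az":0,"dx":0,"dy":0,"dz":0,"claw":50},{"ax":0,"ay":0,"az":0,"dx":0,"dy":0,"dz":0,"claw":50},{"ax":0,"ay":0,"az":0,"dx":0,"dy":0,"dz":0,"claw":50}]}}

```text
time_s: 44.2
tcp_pos: [0.4484, -0.0979, 0.1524]
ee_rot: [[-1.0, -0.001, 0.0], [-0.001, 1.0, 0.0], [-0.0, 0.0, -1.0]]
wrist_force: [0.2, -0.1, -3.9]
gripper_width: 0.679
gripper_force: 30.0
```

Call:
{"op": "play_rows", "data": {"steps": [{"ax":0,"ay":0,"az":0,"dx":0,"dy":-1,"dz":20,"claw":50},{"ax":0,"ay":0,"az":0,"dx":0,"dy":0,"dz":35,"claw":50},{"ax":0,"ay":0,"az":0,"dx":0,"dy":0,"dz":30,"claw":50},{"ax":0,"ay":0,"az":0,"dx":0,"dy":0,"dz":17,"claw":50},{"ax":0,"ay":0,"az":0,"dx":0,"dy":0,"dz":5,"claw":50},{"ax":0,"ay":0,"az":0,"dx":0,"dy":0,"dz":2,"claw":50},{"ax":0,"ay":0,"az":0,"dx":0,"dy":0,"dz":1,"claw":50},{"ax":0,"ay":0,"az":0,"dx":0,"dy":0,"dz":1,"claw":50},{"ax":0,"ay":0,"az":0,"dx":0,"dy":0,"dz":0,"claw":50},{"ax":0,"ay":0,"az":0,"dx":0,"dy":0,"dz":0,"claw":50}]}}

```text
time_s: 45.2
tcp_pos: [0.4479, -0.0997, 0.0422]
ee_rot: [[-1.0, -0.0, 0.001], [-0.0, 1.0, 0.0], [-0.001, 0.0, -1.0]]
wrist_force: [-0.6, -0.5, -3.8]
gripper_width: 0.682
gripper_force: 30.0
```

Call:
{"op": "play_rows", "data": {"steps": [{"ax":0,"ay":0,"az":0,"dx":0,"dy":0,"dz":1.5,"claw":50},{"ax":0,"ay":0,"az":0,"dx":0,"dy":0,"dz":1,"claw":50},{"ax":0,"ay":0,"az":0,"dx":0,"dy":0,"dz":0,"claw":50},{"ax":0,"ay":0,"az":0,"dx":0,"dy":0,"dz":0,"claw":87},{"ax":0,"ay":0,"az":0,"dx":0,"dy":0,"dz":0,"claw":87},{"ax":0,"ay":0,"az":0,"dx":0,"dy":0,"dz":0,"claw":87},{"ax":0,"ay":0,"az":0,"dx":0,"dy":0,"dz":-10,"claw":87},{"ax":0,"ay":0,"az":0,"dx":0,"dy":0,"dz":-40,"claw":87},{"ax":0,"ay":0,"az":0,"dx":0,"dy":0,"dz":-50,"claw":87},{"ax":0,"ay":0,"az":0,"dx":0,"dy":0,"dz":-50,"claw":87},{"ax":0,"ay":0,"az":0,"dx":-10,"dy":20,"dz":-20,"claw":87},{"ax":0,"ay":0,"az":0,"dx":0,"dy":0,"dz":0,"claw":87},{"ax":0,"ay":0,"az":0,"dx":0,"dy":0,"dz":0,"claw":87}]}}

```text
time_s: 46.5
tcp_pos: [0.4571, -0.0795, 0.2093]
ee_rot: [[-1.0, -0.0, 0.0], [-0.0, 1.0, 0.001], [-0.0, 0.001, -1.0]]
wrist_force: [0.3, 0.2, -0.2]
gripper_width: 1.003
gripper_force: 0.0
```

```bash
python3 - <<'E'
from st import *
status()
W=capture("wrist"); p=(.448,-.0985); print(find("",p,"coaster",W),find("",p,"cknob",W),find("",(.4465,.055),"coaster",W))
E
```

```text
46.5 [ 0.45711769 -0.07945889  0.20933179]
scene lidknob [ 0.4077 -0.2993] 0.0697 19
scene lidknob [ 0.4481 -0.0973] 0.0723 22
scene lidknob [0.6304 0.2493] 0.097 31
side lidknob [ 0.4103 -0.2996] 0.0728 18
side lidknob [0.6315 0.2487] 0.095 25
[ 0.4302 -0.0962  0.4483 -0.0998  0.0847  0.0062] [ 0.4485 -0.0988  0.4485 -0.0988  0.0187  0.0701] [0.4463 0.0543 0.4474 0.0541 0.0857 0.0064]
```

Well centred. The next pick is the last crock, at (0.631, 0.249).

Call:
{"op": "play_rows", "data": {"steps": [{"ax":0,"ay":0,"az":0,"dx":-10,"dy":20,"dz":0,"claw":87},{"ax":0,"ay":0,"az":0,"dx":-20,"dy":40,"dz":0,"claw":87},{"ax":0,"ay":0,"az":0,"dx":-22,"dy":40,"dz":0,"claw":87},{"ax":0,"ay":0,"az":0,"dx":-22,"dy":40,"dz":0,"claw":87},{"ax":0,"ay":0,"az":0,"dx":-22,"dy":40,"dz":0,"claw":87},{"ax":0,"ay":0,"az":0,"dx":-22,"dy":40,"dz":0,"claw":87},{"ax":0,"ay":0,"az":0,"dx":-22,"dy":40,"dz":0,"claw":87},{"ax":0,"ay":0,"az":0,"dx":-18,"dy":38,"dz":0,"claw":87},{"ax":0,"ay":0,"az":0,"dx":-11,"dy":21,"dz":0,"claw":87},{"ax":0,"ay":0,"az":0,"dx":-5,"dy":9,"dz":0,"claw":87},{"ax":0,"ay":0,"az":0,"dx":0,"dy":0,"dz":0,"claw":87},{"ax":0,"ay":0,"az":0,"dx":0,"dy":0,"dz":0,"claw":87}]}}

```text
time_s: 47.85
tcp_pos: [0.631, 0.247, 0.2083]
ee_rot: [[-1.0, 0.001, -0.002], [0.001, 1.0, -0.001], [0.002, -0.001, -1.0]]
wrist_force: [1.0, 0.0, -0.0]
gripper_width: 0.994
gripper_force: 0.0
```

Call:
{"op": "play_rows", "data": {"steps": [{"ax":0,"ay":0,"az":0,"dx":0,"dy":1.5,"dz":20,"claw":87},{"ax":0,"ay":0,"az":0,"dx":0,"dy":0,"dz":40,"claw":87},{"ax":0,"ay":0,"az":0,"dx":0,"dy":0,"dz":40,"claw":87},{"ax":0,"ay":0,"az":0,"dx":0,"dy":0,"dz":30,"claw":87},{"ax":0,"ay":0,"az":0,"dx":0,"dy":0,"dz":16,"claw":87},{"ax":0,"ay":0,"az":0,"dx":0,"dy":0,"dz":0,"claw":87},{"ax":0,"ay":0,"az":0,"dx":0,"dy":0,"dz":0,"claw":50},{"ax":0,"ay":0,"az":0,"dx":0,"dy":0,"dz":0,"claw":50},{"ax":0,"ay":0,"az":0,"dx":0,"dy":0,"dz":0,"claw":50},{"ax":0,"ay":0,"az":0,"dx":0,"dy":0,"dz":0,"claw":50},{"ax":0,"ay":0,"az":0,"dx":0,"dy":0,"dz":0,"claw":50},{"ax":0,"ay":0,"az":0,"dx":0,"dy":0,"dz":0,"claw":50}]}}

```text
time_s: 49.05
tcp_pos: [0.6318, 0.2493, 0.0644]
ee_rot: [[-1.0, -0.0, 0.001], [-0.0, 1.0, -0.001], [-0.001, -0.001, -1.0]]
wrist_force: [-1.5, -2.2, 6.0]
gripper_width: 0.683
gripper_force: 30.1
```

Call:
{"op": "play_rows", "data": {"steps": [{"ax":0,"ay":0,"az":0,"dx":0,"dy":0,"dz":-10,"claw":50},{"ax":0,"ay":0,"az":0,"dx":0,"dy":0,"dz":-30,"claw":50},{"ax":0,"ay":0,"az":0,"dx":0,"dy":0,"dz":-40,"claw":50},{"ax":0,"ay":0,"az":0,"dx":10,"dy":-10,"dz":-10,"claw":50},{"ax":0,"ay":0,"az":0,"dx":25,"dy":-26,"dz":0,"claw":50},{"ax":0,"ay":0,"az":0,"dx":31,"dy":-33,"dz":0,"claw":50},{"ax":0,"ay":0,"az":0,"dx":31,"dy":-33,"dz":0,"claw":50},{"ax":0,"ay":0,"az":0,"dx":31,"dy":-33,"dz":0,"claw":50},{"ax":0,"ay":0,"az":0,"dx":31,"dy":-33,"dz":0,"claw":50},{"ax":0,"ay":0,"az":0,"dx":18,"dy":-18,"dz":0,"claw":50},{"ax":0,"ay":0,"az":0,"dx":8,"dy":-8,"dz":0,"claw":50},{"ax":0,"ay":0,"az":0,"dx":0,"dy":0,"dz":0,"claw":50},{"ax":0,"ay":0,"az":0,"dx":0,"dy":0,"dz":0,"claw":50},{"ax":0,"ay":0,"az":0,"dx":0,"dy":0,"dz":0,"claw":50}]}}

```text
time_s: 50.45
tcp_pos: [0.4476, 0.0567, 0.153]
ee_rot: [[-1.0, -0.001, 0.001], [-0.001, 1.0, 0.0], [-0.001, 0.0, -1.0]]
wrist_force: [0.6, 1.1, -4.5]
gripper_width: 0.68
gripper_force: 30.1
```

Call:
{"op": "play_rows", "data": {"steps": [{"ax":0,"ay":0,"az":0,"dx":0,"dy":0,"dz":20,"claw":50},{"ax":0,"ay":0,"az":0,"dx":0,"dy":0,"dz":35,"claw":50},{"ax":0,"ay":0,"az":0,"dx":0,"dy":0,"dz":30,"claw":50},{"ax":0,"ay":0,"az":0,"dx":0,"dy":0,"dz":10,"claw":50},{"ax":0,"ay":0,"az":0,"dx":0,"dy":0,"dz":5,"claw":50},{"ax":0,"ay":0,"az":0,"dx":0,"dy":0,"dz":0,"claw":50},{"ax":0,"ay":0,"az":0,"dx":0,"dy":0,"dz":0,"claw":50}]}}

```text
time_s: 51.15
tcp_pos: [0.4478, 0.0565, 0.0542]
ee_rot: [[-1.0, -0.001, 0.003], [-0.001, 1.0, 0.001], [-0.003, 0.001, -1.0]]
wrist_force: [-0.2, 0.5, -3.5]
gripper_width: 0.684
gripper_force: 30.1
```

Call:
{"op": "play_rows", "data": {"steps": [{"ax":0,"ay":0,"az":0,"dx":0,"dy":-1,"dz":6,"claw":50},{"ax":0,"ay":0,"az":0,"dx":0,"dy":0,"dz":3,"claw":50},{"ax":0,"ay":0,"az":0,"dx":0,"dy":0,"dz":2,"claw":50},{"ax":0,"ay":0,"az":0,"dx":0,"dy":0,"dz":1,"claw":50},{"ax":0,"ay":0,"az":0,"dx":0,"dy":0,"dz":1,"claw":50},{"ax":0,"ay":0,"az":0,"dx":0,"dy":0,"dz":0,"claw":50},{"ax":0,"ay":0,"az":0,"dx":0,"dy":0,"dz":0,"claw":50}]}}

```text
time_s: 51.85
tcp_pos: [0.4466, 0.0548, 0.0404]
ee_rot: [[-1.0, -0.0, 0.0], [-0.0, 1.0, -0.0], [-0.0, -0.0, -1.0]]
wrist_force: [-1.9, -1.1, -0.2]
gripper_width: 0.68
gripper_force: 30.1
```

Call:
{"op": "play_rows", "data": {"steps": [{"ax":0,"ay":0,"az":0,"dx":0,"dy":0,"dz":0.5,"claw":50},{"ax":0,"ay":0,"az":0,"dx":0,"dy":0,"dz":0,"claw":87},{"ax":0,"ay":0,"az":0,"dx":0,"dy":0,"dz":0,"claw":87},{"ax":0,"ay":0,"az":0,"dx":0,"dy":0,"dz":0,"claw":87},{"ax":0,"ay":0,"az":0,"dx":0,"dy":0,"dz":-10,"claw":87},{"ax":0,"ay":0,"az":0,"dx":0,"dy":0,"dz":-40,"claw":87},{"ax":0,"ay":0,"az":0,"dx":0,"dy":0,"dz":-50,"claw":87},{"ax":0,"ay":0,"az":0,"dx":0,"dy":0,"dz":-50,"claw":87},{"ax":0,"ay":0,"az":0,"dx":-20,"dy":0,"dz":-30,"claw":87},{"ax":0,"ay":0,"az":0,"dx":0,"dy":0,"dz":0,"claw":87},{"ax":0,"ay":0,"az":0,"dx":0,"dy":0,"dz":0,"claw":87},{"ax":0,"ay":0,"az":0,"dx":0,"dy":0,"dz":0,"claw":87}]}}

```text
time_s: 53.05
tcp_pos: [0.4653, 0.0544, 0.2185]
ee_rot: [[-1.0, 0.0, -0.003], [0.0, 1.0, -0.001], [0.003, -0.001, -1.0]]
wrist_force: [0.5, -0.6, -0.3]
gripper_width: 1.003
gripper_force: 0.0
```

```bash
python3 - <<'E'
from st import *
status()
W=capture("wrist"); print(find("",(.447,.055),"coaster",W))
for p in ((.447,.055),(.448,-.0985),(.411,-.303)): print(find("wrist",p,"cknob"),find("scene",p,"cknob"),find("side",p,"cknob"))
cv2.imwrite("pics/s9.png",capture("scene")["frame"])
E
```

```text
53.05 [0.46532272 0.05440889 0.21851332]
scene lidknob [ 0.4077 -0.2997] 0.0736 24
scene lidknob [ 0.448 -0.097] 0.0723 23
scene lidknob [0.4452 0.0568] 0.0732 24
side lidknob [ 0.411  -0.3004] 0.0712 19
side lidknob [ 0.4499 -0.0961] 0.073 18
side lidknob [0.4471 0.058 ] 0.0751 24
[0.4318 0.0531 0.4475 0.0548 0.0845 0.0062]
[0.446  0.0554 0.446  0.0554 0.0184 0.0701] [0.4508 0.0569 0.4509 0.0573 0.0223 0.0672] [0.4417 0.0572 0.4426 0.0579 0.0269 0.0687]
[ 0.4485 -0.097   0.4489 -0.0968  0.0208  0.0698] [ 0.453  -0.0967  0.4523 -0.096   0.0213  0.0689] [ 0.444  -0.0968  0.4438 -0.0958  0.0218  0.0689]
None [ 0.4131 -0.2999  0.4136 -0.3005  0.0193  0.0685] [ 0.4049 -0.2986  0.4059 -0.2986  0.0227  0.0685]
```

View pics/s9.png

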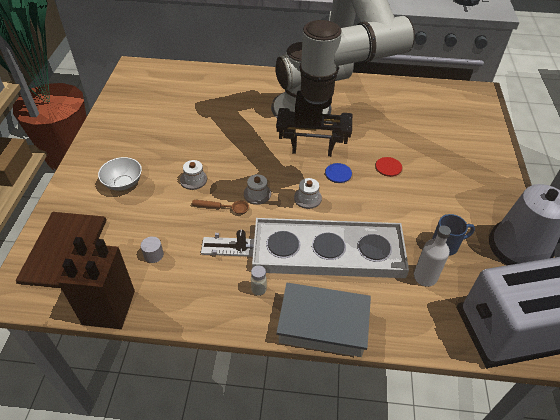

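The picture shows the three crocks standing centred on the grey coasters at (194,177), (258,190) and (309,192). The knob is home at (240,238) and the arm is clear.

```bash
python3 -c "
from station import *
print(finish_job())"
```

```text
the job is handed in; nothing more can be done
None
```

I handed the job in at about 53 s; no verdict was returned, but my last camera check showed all three crocks upright within about 4 mm of their grey coasters' centres, the timer home and the bystanders where they started.

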